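# Empty the rod-stock caddy and lock its dust hood

## Robot

A 6-joint arm with a two-finger parallel gripper is mounted at the origin on the work surface. World frame = base frame: x ahead of the robot, y to its left, z up, the work surface at z = 0. Lengths are in mm, angles in rad, forces in N, time in s.
With the tool pointing down it reaches from about 400 to 925 mm from the base axis. Payload 12.5 kg.
Tool frame: the origin (TCP) lies between the finger pads; the fingertips stand 11 mm ahead of it and the grasp point (between the pads) lies 8 mm behind it (env.tip_extent is the distance from the TCP to the fingertips, in mm); x points along the fingers, z is the direction in which the jaws open and shut, and the axes are right-handed (so a half turn about x gives the same grasp; the last joint's range is limited). The gripper opens to 95 mm and grips with 3 to 60 N. Pads are 20 mm wide; open, the fingers measure 119 mm over their backs; the gripper's body (75 mm by 180 mm) begins 59 mm behind the grasp point.
Start: joints at [0.997, 0.491, 1.559, -0, 1.092, -0.106], TCP at [281.814, 557.877, 225.661] pointing down, gripper open.
Joint ranges: [-3.1, 3.1], [-0.84, 2.19], [0.05, 2.79], [-1.13, 4.28], [0.06, 2.93], [-2.69, 2.69]. Speed limits (rad/s): [2.22, 2.22, 2.79, 3.14, 3.14, 3.14].

## Interface

Orientations are given as [roll, pitch, yaw] about the fixed x, y, z axes, in that order (R = Rz(yaw) Ry(pitch) Rx(roll)).
In Python, from cell import status, imaging, env gives the robot as it stands. The module is installed in compiled form; this text tells all that it offers.
- The arm moves only by the tool apply_moves, never from a script. Its argument "increments" is a list of rows, each a list of 5 numbers: the closure, from 0 (fully open) to 1 (shut), then the shift along the tool's x, y, z in mm, then the turn about the tool's x in degrees. A call has 1 to 10 rows; each row shifts and turns the commanded pose from where the row before left it, along the tool's axes as they then stand; what a row does not reach is not made up. A row lasts 1/10 s, in which the tool goes at most 50 mm and 8.59 degrees, less where a joint would pass 70% of its speed; a pose out of reach is approached as far as the arm can. A call with a gripper value outside its range is refused whole. The fingers move at their own pace and stop on an object; the grip force is fixed at half the most. Time passes only in rows, so rows that do not move let the fingers close. It gives the time, the measured TCP pose, the force and the opening at its end, in the units of the state.
- status.state(): the state, without advancing time (a new reading comes with each control period).
- imaging.read_camera(name): name is "scene" or "top" or "wrist"; returns a dict with "pixels" (420x560x3 uint8, red, green, blue), "fovy" (degrees; the focal length in pixels is half the picture's height over the tangent of half this angle, whatever the lens; pixels are square), "cx", "cy" (the principal point, pixels), "R" (3x3) and "t" (3): a world point X has camera coordinates R X + t. Camera axes: x right, y down, z forward; pixel columns grow to the right and rows downward; lengths in mm; the calibration is good to about 2 mm. The wrist camera is an equidistant fisheye: a pixel r from the principal point sees the ray r / f radians off the axis. A picture is of the moment at which its call begins. There is no depth.
- env.job_done(): hands the job in, once; it reports no verdict.
The state is a dict: "t": time; "joints": joint angles; "qvel": joint speeds; "tau": joint torques, N m; "eef_pos": TCP position; "tcp_rot": TCP orientation; "ft_force": force on the tool from outside, world axes, zero at the start; "moment": the same for the moment, N m; "opening": opening from 0.0 (shut) to 1.0 (fully open).
Only numpy, scipy, OpenCV 4.12 (cv2) and the standard library are available. Lean on these libraries where they do the work, as an engineer would, in place of code of your own. Each camera call takes 0.05 s, during which the arm holds its last target. There are 200 camera calls.

## Task

Draw every brass tube that is in the stock caddy right out of its storage tube, hand over hand, and lay each one, about centred, in its own row of Vs on the V-rest stand. When they are all there, slide the dust hood down into its groove across the front of the caddy until it is fully home, then push in each of its two wing studs and turn it a quarter turn clockwise so that it locks; never force a stud round that is not pushed in. Leave the paint jar and the paint tin where they are.

Things in the scene. Friction and masses are not known exactly. Their poses are not given: they have to be found in the camera images.
- caddy: Fixed plywood stock caddy, 489 x 244 x 92 mm. Origin on the bench, mid-width, under the upright bulkhead face (x = 0) in which three grey storage tubes open toward the robot. +x runs along the tubes away from the mouths, y left, z up. Tubes: bore 17, 366 long, closed at the back, axes at y = -64, 0, +64, z = 72.5. Base board 12 thick, from x = -111.
- bay (a point): Middle of the open bay in front of the tube mouths, 40 mm before the bulkhead, at tube height; caddy's axes. The bay is 85 deep (x) and clear between y = -106 and +106 and above; floor 60.5 below this point. Its side cheeks are 60 high (75 at the flared groove mouths); between them nothing stands in front of it.
- groove (a point): Middle of the line across the caddy between its two upright grooves, one in each side cheek, 60 above the bench, 91 before the bulkhead; caddy's axes. Grooves: 12 wide in x, 106 to 116.5 from the middle in y, open inward, running down to the base board; mouths flare open, about 6 mm each way, from here to 14 above.
- receptacle_left (a point): Receptacle of the left stud in the bulkhead's flat top (92 above the bench), at y = +90 mm in the caddy, 17 behind the bulkhead face: a slot along x, 13 wide, in a plate 8 thick over a hollow. Caddy's axes.
- receptacle_right (a point): Receptacle of the right stud in the bulkhead's flat top (92 above the bench), at y = -90 mm in the caddy, 17 behind the bulkhead face: a slot along x, 13 wide, in a plate 8 thick over a hollow. Caddy's axes.
- rod_a_mid (a point): Middle of a loose brass tube, 12 outside diameter, 380 long, about 0.1 kg, x axis along it. It starts in the caddy's storage tube at y = -64 mm, lying on the bottom of the bore (axis 70 above the bench), its near end 50 to 62 out of the mouth. Far out it tips by up to a few degrees. Two or all three are there in a run; None if absent.
- rod_a: The same brass tube; origin at its middle, x axis along it.
- rod_b_mid (a point): Middle of a loose brass tube, 12 outside diameter, 380 long, about 0.1 kg, x axis along it. It starts in the caddy's storage tube at y = 0 mm, lying on the bottom of the bore (axis 70 above the bench), its near end 50 to 62 out of the mouth. Far out it tips by up to a few degrees. Two or all three are there in a run; None if absent.
- rod_b: The same brass tube; origin at its middle, x axis along it.
- rod_c_mid (a point): Middle of a loose brass tube, 12 outside diameter, 380 long, about 0.1 kg, x axis along it. It starts in the caddy's storage tube at y = 64 mm, lying on the bottom of the bore (axis 70 above the bench), its near end 50 to 62 out of the mouth. Far out it tips by up to a few degrees. Two or all three are there in a run; None if absent.
- rod_c: The same brass tube; origin at its middle, x axis along it.
- rest: Fixed V-rest stand: base board 280 (x) x 180 (y) x 10 mm with two wooden combs 18 thick, 64 high, at x = -120 and +120; each has three 90-degree Vs at y = -56, 0, +56, 40 wide at the top. A brass tube lying along x in one row of Vs has its axis at z = 52. Origin on the bench at the stand's middle. All rows are free at the start; any row will do, one tube in a row.
- hood_handle (a point): Middle of the handle bar on the loose dust hood: bar 14 (x) x 90 (y) x 16 high, 26 clear of the top plate; 120 above the bench when the hood stands there. Hood's axes: z up, -x its front. Seated, it is at x = -51, y = 0, z = 132 in the caddy, axes parallel to the caddy's (about +-2 mm of play). The hood may get knocked aside by a few cm.
- hood: The dust hood, 0.5 kg; origin at the foot of its front slab, mid-plane, mid-width. Slab 9 thick, 229 wide, 80 high; its ends go down the grooves. Behind it cheeks 6 thick at y = +-98, back to x = 85. Top plate 207 wide, x = -6 to 125, z = 80 to 86, lies on the bulkhead when seated. Handle at x = 40, studs at x = 108, y = +-90.
- stud_left (a point): Grip point on the steel wing of the hood's left quarter-turn stud, 38 above the top plate while up; moves and turns with it. Wing 34 long (its x axis) x 10 thick x 26 high, from 18 below this point to 8 above. The wing lies along the hood's x when unlocked, along its y when locked.
- push_left (a joint): How far that stud is pushed in (m), 0 to 0.0115. Spring: 2.4 N at 0, 8.4 N at 0.010. With the hood seated and the stud unlocked its cross pin stands in the receptacle's slot and it turns only some 0.3 rad until pushed in past 0.008 (0.0095 to 0.011 is right). Turned a quarter and let go, it stays caught at about 0.008.
- turn_left (a joint): Turn of that stud (rad), clockwise seen from above: 0 to 0.12 at the start (unlocked, so that the pin enters the slot), 1.571 locked, stop at 1.65. Stays where it is left.
- stud_right (a point): Grip point on the steel wing of the hood's right quarter-turn stud, 38 above the top plate while up; moves and turns with it. Wing 34 long (its x axis) x 10 thick x 26 high, from 18 below this point to 8 above. The wing lies along the hood's x when unlocked, along its y when locked.
- push_right (a joint): How far that stud is pushed in (m), 0 to 0.0115. Spring: 2.4 N at 0, 8.4 N at 0.010. With the hood seated and the stud unlocked its cross pin stands in the receptacle's slot and it turns only some 0.3 rad until pushed in past 0.008 (0.0095 to 0.011 is right). Turned a quarter and let go, it stays caught at about 0.008.
- turn_right (a joint): Turn of that stud (rad), clockwise seen from above: 0 to 0.12 at the start (unlocked, so that the pin enters the slot), 1.571 locked, stop at 1.65. Stays where it is left.
- pin_left: Cross pin at the foot of the left stud, a steel key 26 long (along the wing, its x) x 5 x 7.5 high, hidden under the top plate; its top is 6.5 below the plate's top while the stud is up. Origin on the stud's axis at the top plate's surface, moving and turning with the stud. It breaks if forced (over 100 N, 1.3 N m).
- pin_right: Cross pin at the foot of the right stud, a steel key 26 long (along the wing, its x) x 5 x 7.5 high, hidden under the top plate; its top is 6.5 below the plate's top while the stud is up. Origin on the stud's axis at the top plate's surface, moving and turning with the stud. It breaks if forced (over 100 N, 1.3 N m).
- paint_jar: Bystander: small paint jar, 40 across, 48 high, beyond the hood. Origin at its foot.
- paint_tin: Bystander: small paint tin, 54 across, 36 high, beyond the hood. Origin at its foot.

How it is judged:
By the outcome, as a careful person would: the job done as asked, in the order asked, and still so for the second after the job is handed in, with the robot touching nothing.
Of rod_a, rod_b, rod_c only 2 to 3 are there at a start; the rules pass over those that are not, and their reading is None.
At some moment in a run one of hood may be knocked a few centimetres aside while the robot is not near it.
It also fails if it takes over 210 s, if anything falls off the work surface, if the arm or the gripper's body presses on something with over 40 N, if the wrist force passes 120 N, or if a joint passes its speed limit or range.

## Working session

There is one attempt and no reset: what is moved stays moved. The work goes in short steps, Python scripts to look and compute and a tool call to move; the robot and the scene stay as the last step left them, time stands still between calls to the robot, and variables do not carry over. Pictures are saved under pics/ and viewed, about 12 in all and at most 16, crops included, and the job is handed in when it is done.

Besides the shell and the picture viewer there is one more tool, called after "Request:" as a command line: name --pt "numbers of a row" for each row, then --argument value for the rest. apply_moves: Moves the arm, as the interface text tells. Its arguments: {"type":"object","properties":{"increments":{"type":"array"}},"required":["increments"]}

```bash
mkdir -p pics
python3 - <<'E'
from cell import status, imaging, env
import cv2,json,numpy as np
s=status.state();print({k:np.round(v,3).tolist() for k,v in s.items()})
for n in("scene","top"):
    c=imaging.read_camera(n);cv2.imwrite(f"pics/{n}0.png",c["pixels"][:,:,::-1])
    print(n,c["fovy"],c["cx"],c["cy"],np.round(c["R"],4).tolist(),np.round(c["t"],1).tolist())
E
```

```text
{'t': 0.0, 'joints': [0.997, 0.492, 1.559, -0.0, 1.092, -0.106], 'qvel': [0.0, 0.003, -0.0, 0.0, -0.0, 0.002], 'tau': [-0.002, -61.263, -25.819, 0.069, 0.048, -0.0], 'eef_pos': [281.683, 557.656, 225.06], 'tcp_rot': [3.052, 1.57, -2.128], 'ft_force': [0.104, -0.012, 0.185], 'moment': [-0.015, 0.006, -0.027], 'opening': 1.001}
scene 51.94411431985003 277.65798518010564 208.6917157404881 [[0.6784, 0.7347, 0.0039], [0.6202, -0.5698, -0.5391], [-0.3938, 0.3681, -0.8423]] [-420.9, -291.0, 1257.3]
top 50.55858493244715 281.1443019286293 212.65710827492182 [[0.0124, -0.9995, -0.0283], [-0.9853, -0.0074, -0.1709], [0.1706, 0.03, -0.9849]] [40.8, 596.2, 1077.0]
```

View pics/scene0.png

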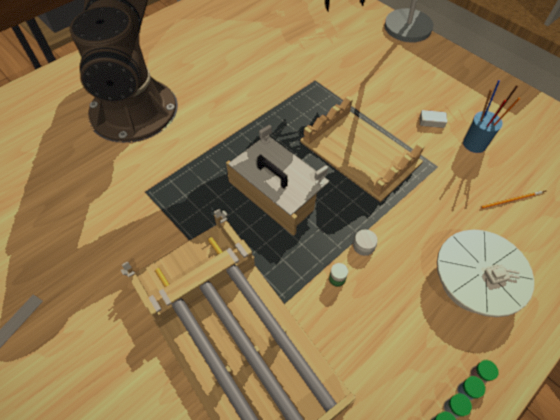

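View pics/top0.png

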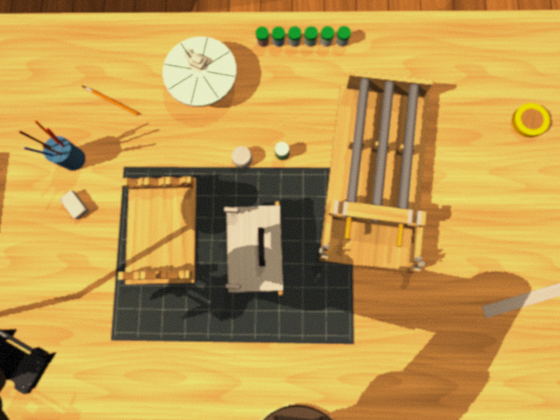

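The top view shows tubes A and C protruding (brass at about (400,235) and (348,228)), and no brass at the middle tube. The hood is at (255,248), the rest at (160,230), the jar and tin at (283,150) and (241,157). Next I'll zoom in to measure.

```bash
cat > h.py <<'E'
from cell import status, imaging, env
import cv2,numpy as np
def cam(n):
    c=imaging.read_camera(n);c["f"]=210/np.tan(np.radians(c["fovy"])/2);c["R"]=np.array(c["R"]);c["t"]=np.array(c["t"]);return c
def cast(c,u,v,z,fish=False):
    d=np.array([u-c["cx"],v-c["cy"]])/c["f"]
    if fish:
        r=np.hypot(*d); k=np.sin(r)/r if r>1e-9 else 1; d=np.array([d[0]*k,d[1]*k,np.cos(r)])
    else: d=np.append(d,1)
    o=-c["R"].T@c["t"]; w=c["R"].T@d
    return o+w*(z-o[2])/w[2]
def proj(c,X,fish=False):
    p=c["R"]@np.array(X,float)+c["t"]
    if fish:
        r=np.hypot(p[0],p[1]);th=np.arctan2(r,p[2]);k=c["f"]*th/max(r,1e-9)
    else:k=c["f"]/p[2]
    return np.array([c["cx"]+k*p[0],c["cy"]+k*p[1]])
def crop(c,u0,v0,u1,v1,k,name):
    im=cv2.resize(c["pixels"][v0:v1,u0:u1,::-1],None,fx=k,fy=k,interpolation=cv2.INTER_CUBIC);cv2.imwrite("pics/"+name,im)
E
python3 - <<'E'
from h import *
import pickle
c=cam("top");pickle.dump(c,open("top0.pkl","wb"))
crop(c,310,180,440,280,6,"t_caddy.png");crop(c,110,165,300,305,4,"t_hood.png")
E
```

```text
(no output)
```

View pics/t_caddy.png

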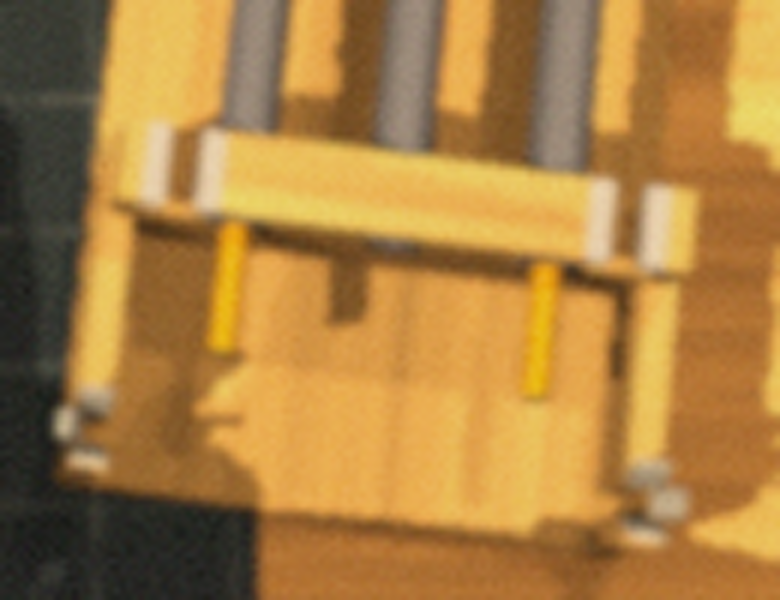

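View pics/t_hood.png

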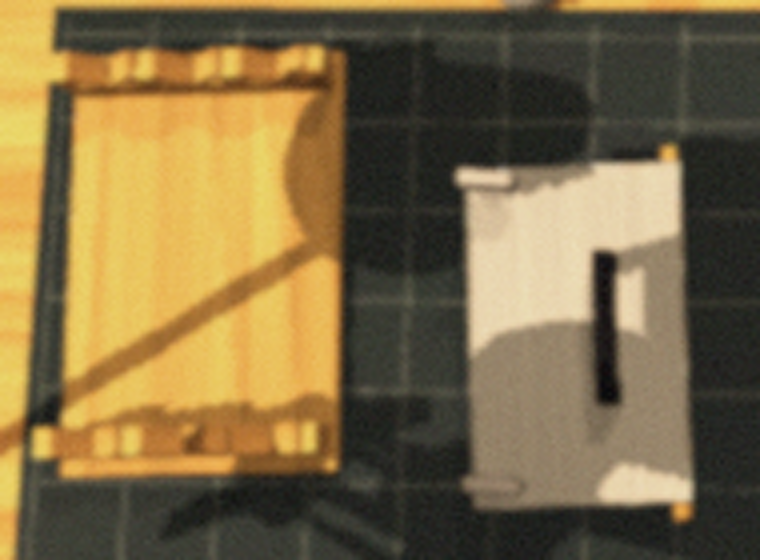

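Run:
```python
from h import *
import pickle
c=pickle.load(open("top0.pkl","rb"))
A=lambda u,v,z:cast(c,310+u/6,180+v/6,z)
H=lambda u,v,z:cast(c,110+u/4,165+v/4,z)
def P(n,p):print(n,np.round(p,1))
l=A(118,204,92);r=A(697,271,92);P("bulk L",l);P("bulk R",r);d=(l-r)[:2];print(np.hypot(*d),"yaw",np.degrees(np.arctan2(-d[0],d[1])));P("caddy o",(l+r)/2)
for n,a,b in(("c",(223,351),(237,226)),("a",(535,397),(546,265))):
    p,q=A(*a,70),A(*b,70);P(n+" near",p);P(n+" in",q);d=q-p;print(np.degrees(np.arctan2(d[1],d[0])))
# hood slab ends top z=80
p=H(669,152,80);q=H(683,512,80);P("slab L/R",p);P("",q);print(np.linalg.norm(p-q))
h1=H(605,255,128);h2=H(607,402,128);P("bar",h1);P("",h2);P("barmid",(h1+h2)/2);print(np.linalg.norm(h1-h2))
for s in((485,177),(492,487)):P("stud",H(*s,132))
# rest combs V at z=64? base corners
for n,a in(("far V1",(135,66)),("V2",(222,66)),("V3",(308,62)),("near V1",(118,441)),("V2",(207,440)),("V3",(294,438))):P(n,H(*a,56))
for n,a in(("tl",(72,95)),("tr",(346,52)),("br",(340,472)),("bl",(60,474))):P("base "+n,H(*a,10))
```

```text
bulk L [586.4 -72.9  92. ]
bulk R [ 560.8 -304.9   92. ]
233.42878201790379 yaw -6.2908838183245965
caddy o [ 573.6 -188.9   92. ]
c near [ 529.3 -117.2   70. ]
c in [ 581.3 -123.7   70. ]
-7.056876339771138
a near [ 511.6 -243.7   70. ]
a in [ 566. -250.   70.]
-6.566999225071114
slab L/R [615.2  55.9  80. ]
 [395.2  44.4  80. ]
220.22416179410405
bar [543.8  90.8 128. ]
 [457.8  87.9 128. ]
barmid [500.8  89.3 128. ]
86.02175988582592
stud [589.2 162.5 132. ]
stud [408.4 152.8 132. ]
far V1 [674.1 402.8  56. ]
V2 [674.4 346.1  56. ]
V3 [677.4 290.4  56. ]
near V1 [434.2 397.7  56. ]
V2 [435.4 341.9  56. ]
V3 [437.3 287.4  56. ]
base tl [665.1 460.4  10. ]
base tr [695.8 276.6  10. ]
base br [417.3 267.9  10. ]
base bl [413.9 450.1  10. ]
```

```bash
cat >> h.py <<'E'
from scipy.spatial.transform import Rotation as Ro
def pose():
    s=status.state();R=Ro.from_euler("xyz",s["tcp_rot"]).as_matrix();return np.array(s["eef_pos"]),R,s
def wrap(a,m):return (a+m/2)%m-m/2
def plan(x,y,ztcp,zyaw,full=False):
    """print turn then shifts (tool axes after the turn) to bring TCP to x,y,z with tool z at yaw (deg; mod 180)"""
    p,R,s=pose();cur=np.degrees(np.arctan2(R[1,2],R[0,2]))
    turn=-wrap(zyaw-cur,360 if full else 180)
    R2=R@Ro.from_euler("x",turn,degrees=True).as_matrix()
    d=R2.T@(np.array([x,y,ztcp])-p)
    print("tcp",np.round(p,1),"zyaw %.1f"%cur,"j6 %.2f"%s["joints"][5],"| turn %.1f"%turn,"shift",np.round(d,1),"f",np.round(s["ft_force"],1),"op %.3f"%s["opening"])
CO=np.array([574.,-188.]);CY=-6.5
def cad(x,y):
    a=np.radians(CY);return CO+np.array([x*np.cos(a)-y*np.sin(a),x*np.sin(a)+y*np.cos(a)])
E
python3 - <<'E'
from h import *
p,R,s=pose();print(np.round(R,3));print(np.degrees(s["joints"]))
plan(*cad(-45,0),260,CY+90)
E
```

```text
[[-0.    -0.893  0.451]
 [-0.001  0.451  0.893]
 [-1.     0.    -0.001]]
[ 5.71474684e+01  2.81555684e+01  8.93414325e+01  1.82340435e-04
  6.25493225e+01 -6.05135587e+00]
tcp [281.7 557.7 225.2] zyaw 63.2 j6 -0.11 | turn -20.3 shift [ -34.4 -329.8 -707.9] f [-0.3 -0.1 -0.8] op 0.999
```

Request:
apply_moves --pt "0.6 0 0 0 -6.8" --pt "0.6 0 0 0 -6.8" --pt "0.6 0 0 0 -6.7" --pt "0.6 -2 -20 -44 0" --pt "0.6 -2 -20 -44 0" --pt "0.6 -2 -20 -44 0" --pt "0.6 -2 -20 -44 0" --pt "0.6 -2 -20 -44 0" --pt "0.6 -2 -20 -44 0" --pt "0.6 -2 -20 -44 0"

```text
t: 1.15
eef_pos: [386.1, 234.2, 239.7]
tcp_rot: [-0.969, 1.571, 0.489]
ft_force: [0.9, 0.2, -0.5]
opening: 0.398
```

Request:
apply_moves --pt "0.6 -2 -20 -44 0" --pt "0.6 -2 -20 -44 0" --pt "0.6 -2 -20 -44 0" --pt "0.6 -2 -20 -44 0" --pt "0.6 -2 -20 -44 0" --pt "0.6 -2 -20 -44 0" --pt "0.6 -2 -20 -44 0" --pt "0.6 -2 -20 -44 0" --pt "0.6 -2 -20 -44 0" --pt "0.6 0 0 0 0"

```text
t: 2.15
eef_pos: [521.1, -182.5, 257.1]
tcp_rot: [-2.501, 1.57, -1.048]
ft_force: [-1.3, 0.1, -0.8]
opening: 0.401
```

Run:
```python
from h import *
import pickle
plan(*cad(-45,0),260,CY+90)
c=cam("wrist");c["R"]=c["R"];pickle.dump(c,open("w1.pkl","wb"))
print(np.round(c["R"],3),-c["R"].T@c["t"],c["f"],c["cx"],c["cy"])
im=c["pixels"][:,:,::-1];cv2.imwrite("pics/w1.png",cv2.resize(im,(784,588)))
```

```text
tcp [ 521.1 -182.5  257.1] zyaw 83.3 j6 -1.91 | turn -0.2 shift [-2.9 -8.2  0.6] f [-1.3  0.1 -0.8] op 0.401
[[ 0.117  0.993 -0.002]
 [ 0.963 -0.113  0.245]
 [ 0.243 -0.03  -0.97 ]] [ 453.13129411 -173.19178535  415.86416372] 325.19226210127806 274.0260811974102 203.42145207463122
```

View pics/w1.png

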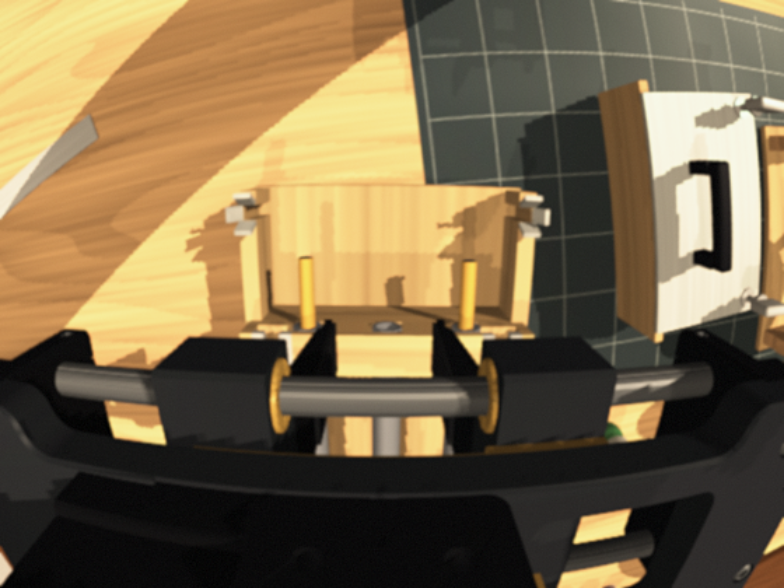

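Wrist view: exactly two brass tubes, with near ends at (306,258) and (469,261) in the enlarged image; the middle mouth at (387,327) is empty. Now refining the tube positions.

Run:
```python
from h import *
import pickle
c=pickle.load(open("w1.pkl","rb"));im=c["pixels"]
hsv=cv2.cvtColor(im,cv2.COLOR_RGB2HSV)
m=((hsv[...,0]>18)&(hsv[...,0]<30)&(hsv[...,1]>200)&(hsv[...,2]>120)).astype(np.uint8)
n,l,st,ce=cv2.connectedComponentsWithStats(m)
for i in range(1,n):
    if st[i,4]>150 and st[i,1]<240 and st[i,1]>150:
        ys,xs=np.where(l==i);print(st[i])
        pts=[]
        for r in range(ys.min()+3,ys.max()-2,4):
            x=xs[ys==r];pts.append(cast(c,(x.min()+x.max())/2,r,70,True))
        pts=np.array(pts);f=np.polyfit(pts[:,0],pts[:,1],1)
        e=cast(c,np.median(xs),ys.min()-.5,75,True)
        print("yaw",np.degrees(np.arctan(f[0])),"near end",e,"y at x=540",np.polyval(f,540),"y at 530:",np.polyval(f,530), pts[-1])
A=lambda u,v,z:np.round(cast(c,u/1.4,v/1.4,z,True),1)
print("bulk edge z92",A(285,332,92),A(525,336,92))
print("cheek inner top? z60", A(265,262,60),A(507,262,60))
print("base front z12",A(268,186,12),A(505,188,12))
print("groove marks",A(243,213,75),A(532,213,75))
```

```text
bulk edge z92 [ 562.6 -263.    92. ] [588.4 -78.   92. ]
cheek inner top? z60 [ 512.  -278.1   60. ] [535.1 -82.   60. ]
base front z12 [ 451.2 -278.3   12. ] [477.8 -66.6  12. ]
groove marks [ 469.  -285.1   75. ] [495.  -62.9  75. ]
```

Run:
```python
from h import *
import pickle
c=pickle.load(open("w1.pkl","rb"));im=c["pixels"]
hsv=cv2.cvtColor(im,cv2.COLOR_RGB2HSV)
print(hsv[210,210:230].tolist());
for r0,r1,u0,u1 in((192,230,208,230),(192,230,322,346)):
    pts=[];
    for r in range(r0,r1,3):
        row=hsv[r,u0:u1,1].astype(int);k=np.where(row>(row.max()+np.median(row))/2+5)[0]
        pts.append(cast(c,u0+(k.min()+k.max())/2,r,70,True))
    pts=np.array(pts);f=np.polyfit(pts[:,0],pts[:,1],1);print(np.round(pts[::3],1).tolist());print("yaw",np.degrees(np.arctan(f[0])),"res",np.std(pts[:,1]-np.polyval(f,pts[:,0])),"y@540",np.polyval(f,540))
for u,v in((306,258),(469,261)):print("near top",cast(c,u/1.4,v/1.4,76,True))
```

```text
[[19, 129, 241], [19, 128, 240], [19, 132, 237], [18, 145, 228], [17, 166, 219], [19, 178, 230], [21, 171, 242], [24, 162, 247], [25, 161, 247], [26, 157, 247], [25, 159, 247], [23, 165, 247], [21, 171, 244], [20, 168, 238], [19, 155, 234], [18, 134, 237], [19, 131, 240], [19, 128, 241], [19, 128, 241], [19, 127, 242]]
[[519.3, -247.5, 70.0], [529.8, -245.2, 70.0], [540.1, -246.3, 70.0], [550.0, -252.0, 70.0], [560.6, -253.2, 70.0]]
yaw -7.867902523298982 res 1.8298928756510768 y@540 -247.171840432541
[[534.4, -119.7, 70.0], [544.5, -121.1, 70.0], [554.6, -122.9, 70.0], [565.6, -119.7, 70.0], [575.6, -125.0, 70.0]]
yaw -4.625062031966734 res 1.287690672233235 y@540 -120.59593938077887
near top [ 510.31469744 -240.43452959   76.        ]
near top [ 527.25408734 -116.33759909   76.        ]
```

```bash
sed -i 's/^CO=.*/CO=np.array([574.5,-186.4]);CY=-6.8/' h.py
python3 - <<'E'
from h import *
print(cad(-35,-64),cad(-35,64),cad(-50,-64))
plan(*cad(-35,-64),62,CY+90)
E
```

```text
[ 532.16835324 -245.80565363] [ 547.32406119 -118.70606859] [ 517.27387062 -244.0295941 ]
tcp [ 520.2 -180.1  256.9] zyaw 83.3 j6 -1.91 | turn 0.1 shift [194.9 -19.8 -63.9] f [ 0.  -0.6 -0.3] op 0.397
```

Request:
apply_moves --pt "0.6 0 -10 -32 0" --pt "0.6 0 -10 -32 0" --pt "0.6 40 0 0 0" --pt "0.6 40 0 0 0" --pt "0.6 40 0 0 0" --pt "0.6 30 0 0 0" --pt "0.6 0 0 0 0" --pt "0.6 0 0 0 0"

```text
t: 3.0
eef_pos: [532.8, -242.9, 108.3]
tcp_rot: [0.801, 1.57, 2.259]
ft_force: [-0.2, 1.0, 0.0]
opening: 0.401
```

Run:
```python
from h import *
plan(*cad(-35,-64),62,CY+90)
c=cam("wrist");cv2.imwrite("pics/w2.png",cv2.resize(c["pixels"][100:300,140:400,::-1],(780,600)))
```

```text
tcp [ 532.8 -242.9  108.3] zyaw 83.5 j6 -2.00 | turn 0.3 shift [46.3  0.3 -2.9] f [-0.2  1.   0. ] op 0.401
```

View pics/w2.png

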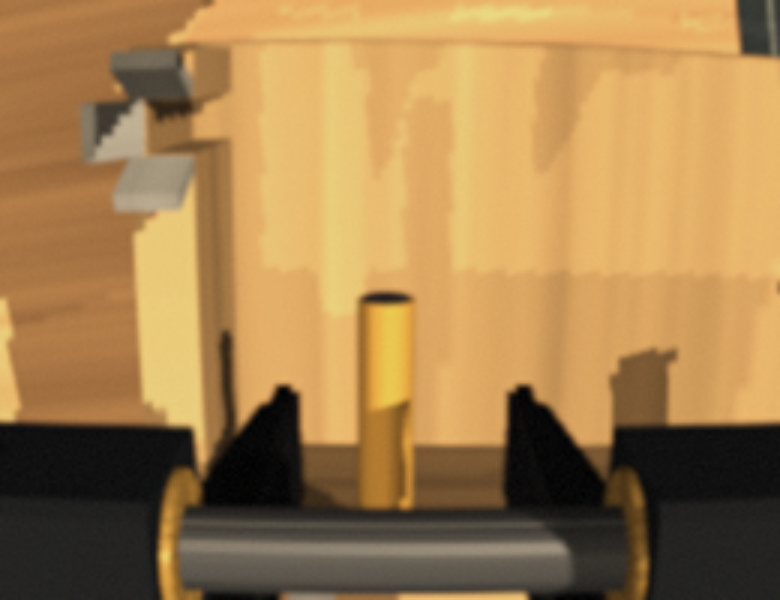

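Wrist view: the tube at column 387 sits between the fingers (inner edges 300 and 505), slightly left of centre, matching the planned -3 mm shift. Next I descend and grip.

Request:
apply_moves --pt "0.6 20 0 -3 0" --pt "0.6 20 0 0 0" --pt "0.6 6 0 0 0" --pt "0.6 0 0 0 0" --pt "1 0 0 0 0" --pt "1 0 0 0 0" --pt "1 0 0 0 0" --pt "1 0 0 0 0"

```text
t: 3.85
eef_pos: [532.5, -246.7, 62.1]
tcp_rot: [-1.866, 1.57, -0.408]
ft_force: [0.3, 1.0, 1.3]
opening: 0.121
```

Request:
apply_moves --pt "1 0 20 0 0" --pt "1 0 35 0 0" --pt "1 0 35 0 0" --pt "1 0 25 0 0" --pt "1 0 0 0 0" --pt "1 0 0 0 0"

```text
t: 4.45
eef_pos: [418.3, -234.0, 62.0]
tcp_rot: [-1.985, 1.57, -0.528]
ft_force: [-1.0, 0.2, -0.0]
opening: 0.118
```

Request:
apply_moves --pt "0.7 0 0 0 0" --pt "0.7 0 0 0 0" --pt "0.7 0 0 0 0" --pt "0.7 0 -35 0 0" --pt "0.7 0 -45 0 0" --pt "0.7 0 -35 0 0" --pt "0.7 0 0 0 0" --pt "0.7 0 0 0 0"

```text
t: 5.25
eef_pos: [532.3, -246.1, 61.0]
tcp_rot: [1.083, 1.57, 2.541]
ft_force: [0.3, 1.2, -0.2]
opening: 0.297
```

Request:
apply_moves --pt "1 0 0 0 0" --pt "1 0 0 0 0" --pt "1 0 0 0 0" --pt "1 0 20 0 0" --pt "1 0 35 0 0" --pt "1 0 35 0 0" --pt "1 0 25 0 0" --pt "1 0 0 0 0" --pt "1 0 0 0 0"

```text
t: 6.15
eef_pos: [418.1, -234.1, 62.0]
tcp_rot: [-1.975, 1.57, -0.519]
ft_force: [0.3, 0.2, -0.3]
opening: 0.117
```

Run:
```python
from h import *
plan(*cad(-35,-64),62,CY+90)
c=cam("top");crop(c,310,180,440,350,3,"t2.png")
```

```text
tcp [ 418.1 -234.1   62. ] zyaw 83.4 j6 -2.10 | turn 0.2 shift [ 1.000e-01 -1.146e+02  1.800e+00] f [ 0.3  0.2 -0.3] op 0.117
```

View pics/t2.png

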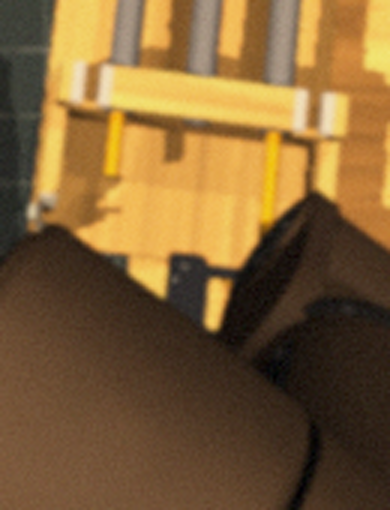

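The top view shows the brass tube A still running from the mouth (272,130) to the gripper. It follows the pull.

Request:
apply_moves --pt "0.7 0 0 0 0" --pt "0.7 0 0 0 0" --pt "0.7 0 0 0 0" --pt "0.7 0 -35 0 0" --pt "0.7 0 -45 0 0" --pt "0.7 0 -35 0 0" --pt "0.7 0 0 0 0" --pt "0.7 0 0 0 0" --pt "1 0 0 0 0" --pt "1 0 0 0 0"

```text
t: 7.2
eef_pos: [531.5, -246.6, 61.7]
tcp_rot: [1.048, 1.57, 2.505]
ft_force: [-0.5, 0.4, 0.2]
opening: 0.185
```

Request:
apply_moves --pt "1 0 0 0 0" --pt "1 0 0 0 0" --pt "1 0 20 0 0" --pt "1 0 35 0 0" --pt "1 0 35 0 0" --pt "1 0 30 0 0" --pt "1 0 5 0 0" --pt "1 0 0 0 0" --pt "1 0 0 0 0"

```text
t: 8.1
eef_pos: [409.2, -233.1, 61.8]
tcp_rot: [-2.022, 1.569, -0.565]
ft_force: [1.0, -0.9, -0.6]
opening: 0.115
```

Run:
```python
from h import *
plan(*cad(-35,-64),62,CY+90)
c=cam("wrist");cv2.imwrite("pics/w3.png",cv2.resize(c["pixels"][:,:,::-1],(560,420)))
```

```text
tcp [ 409.2 -233.1   61.8] zyaw 83.5 j6 -2.12 | turn 0.3 shift [  -0.  -123.7    1.9] f [ 1.  -0.9 -0.6] op 0.115
```

View pics/w3.png

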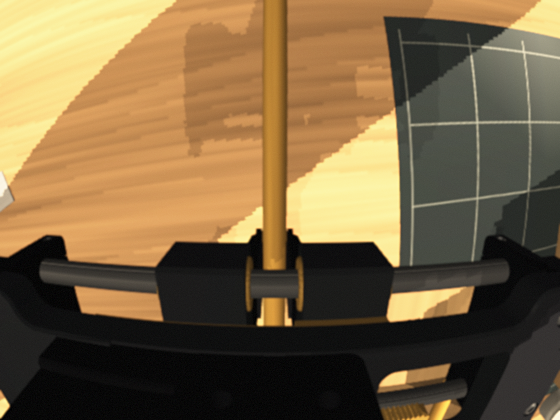

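The wrist view shows the tube held square at (273,290), running toward the robot past the top edge. I pull a bit more for clearance and lift gently, watching the force.

Request:
apply_moves --pt "1 0 20 0 0" --pt "1 -10 0 0 0" --pt "1 -10 0 0 0" --pt "1 0 0 0 0" --pt "1 0 0 0 0"

```text
t: 8.65
eef_pos: [389.1, -230.5, 82.1]
tcp_rot: [-2.075, 1.569, -0.618]
ft_force: [-0.3, -0.4, -1.8]
opening: 0.123
```

Run:
```python
from h import *
p,R,s=pose();print(p,s["ft_force"],s["moment"])
c=cam("top");crop(c,310,160,440,360,3,"t3.png")
```

```text
[ 389.07166036 -230.53071658   82.08061463] [-0.27771706 -0.36981183 -1.81671078] [ 0.04703824 -0.11737024 -0.00835322]
```

View pics/t3.png

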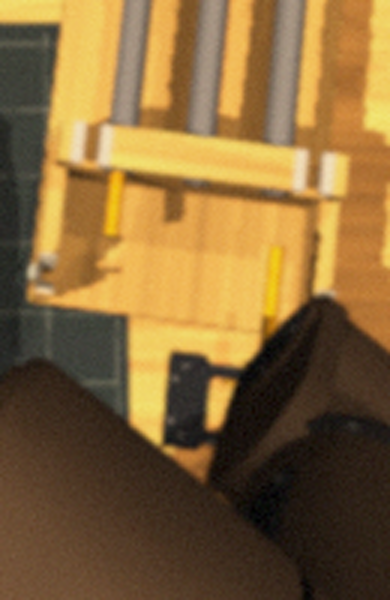

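Tube A is out: its back end is at crop (275,245), clear of the mouth at row about 190. Now I compute the grip offset and the way to the rest.

Request:
apply_moves --pt "1 -40 0 0 0" --pt "1 -45 0 0 0" --pt "1 -40 0 0 0" --pt "1 0 0 0 0"

```text
t: 9.1
eef_pos: [389.8, -231.3, 210.7]
tcp_rot: [-2.13, 1.563, -0.672]
ft_force: [0.6, -0.1, -1.0]
opening: 0.115
```

Run:
```python
from h import *
import pickle
c=pickle.load(open("top0.pkl","rb"))
for z in(90,95):
    e=cast(c,310+275/3,160+245/3,z);print(e,np.hypot(*(e[:2]-[389.1,-230.5])))
ry=1.0
u=np.array([np.cos(np.radians(ry)),np.sin(np.radians(ry))])
off=-62
for nm,m in(("L",(554,400)),("R",(557,289))):
    g=np.array(m)-off*u*-1; g=np.array(m)+u*62; print(nm,g);plan(*g,200,ry+90)
```

```text
[ 520.50485832 -245.3448822    90.        ] 132.24071731671702
[ 519.95861643 -244.14251569   95.        ] 131.56783698499098
L [615.9905571 401.0820492]
tcp [ 389.8 -231.3  210.7] zyaw 83.5 j6 -2.14 | turn -7.5 shift [   9.  -237.1  628.3] f [ 0.6 -0.1 -1. ] op 0.115
R [618.9905571 290.0820492]
tcp [ 389.8 -231.3  210.7] zyaw 83.5 j6 -2.14 | turn -7.5 shift [   9.6 -238.2  517.3] f [ 0.6 -0.1 -1. ] op 0.115
```

Request:
apply_moves --pt "1 0 -40 0 0" --pt "1 0 -45 0 0" --pt "1 0 -45 0 0" --pt "1 0 -45 0 -3.7" --pt "1 0 -45 0 -3.8" --pt "1 0 -13 30 0" --pt "1 0 0 45 0" --pt "1 0 0 45 0" --pt "1 0 0 45 0" --pt "1 0 0 45 0"

```text
t: 10.1
eef_pos: [616.0, -40.2, 204.9]
tcp_rot: [1.317, 1.569, 2.905]
ft_force: [0.6, -0.0, -1.2]
opening: 0.119
```

Request:
apply_moves --pt "1 0 0 45 0" --pt "1 0 0 45 0" --pt "1 0 0 45 0" --pt "1 0 0 45 0" --pt "1 0 0 45 0" --pt "1 0 0 45 0" --pt "1 0 0 45 0" --pt "1 0 0 45 0" --pt "1 0 0 40 0" --pt "1 0 0 0 0"

```text
t: 11.1
eef_pos: [608.2, 362.5, 204.2]
tcp_rot: [1.505, 1.569, 3.097]
ft_force: [0.1, -0.8, -1.1]
opening: 0.123
```

Request:
apply_moves --pt "1 0 0 0 0"

```text
t: 11.2
eef_pos: [608.8, 358.6, 204.6]
tcp_rot: [2.067, 1.568, -2.627]
ft_force: [0.3, 0.1, -1.2]
opening: 0.118
```

Run:
```python
from h import *
plan(612,401,100,91)
c=cam("wrist");cv2.imwrite("pics/w4.png",cv2.resize(c["pixels"][:,:,::-1],(784,588)))
import pickle;pickle.dump(c,open("w4.pkl","wb"))
```

```text
tcp [608.8 358.6 204.6] zyaw 91.1 j6 -1.15 | turn 0.1 shift [104.5  -4.1  42.5] f [ 0.3  0.1 -1.2] op 0.118
```

View pics/w4.png

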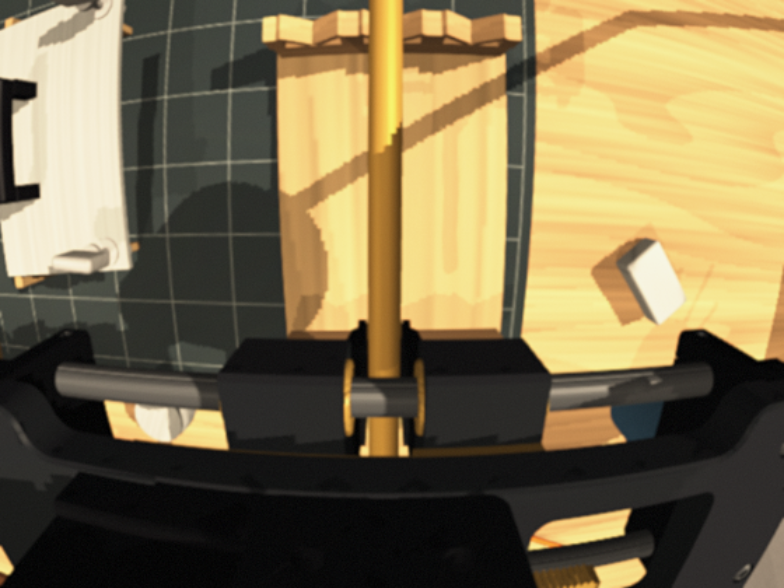

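Wrist view: the tube is held along the rest. The near comb spans columns 263–520 at row about 20. The board edges run (277,60)–(288,335) and (506,60)–(498,335).

Run:
```python
from h import *
import pickle
c=pickle.load(open("w4.pkl","rb"))
A=lambda u,v,z:np.round(cast(c,u/1.4,v/1.4,z,True),1)
print("comb ends z64",A(264,16,64),A(519,15,64))
print("base z10 L",A(277,60,10),A(288,334,10),"R",A(506,60,10),A(497,332,10))
p,R,s=pose();g=p-8*R[:,0]
print("rod px at comb: col 385,row 15; z~196",A(385,15,196),A(386,250,196),g)
```

```text
comb ends z64 [430.  275.1  64. ] [424.7 447.9  64. ]
base z10 L [449.1 272.7  10. ] [673.1 280.3  10. ] R [444.7 452.5  10. ] [668.1 455.9  10. ]
rod px at comb: col 385,row 15; z~196 [480.  357.7 196. ] [569.2 359.8 196. ] [609.14885663 357.63230271 213.05802033]
```

```bash
cat >> h.py <<'E'
RO=np.array([555.,364.5]);RY=1.6
def rest(x,y):
    a=np.radians(RY);return RO+np.array([x*np.cos(a)-y*np.sin(a),x*np.sin(a)+y*np.cos(a)])
E
python3 - <<'E'
from h import *
plan(*rest(58,56),52,RY+90)
E
```

```text
tcp [609.1 357.6 205.1] zyaw 91.0 j6 -1.15 | turn -0.6 shift [153.   -4.3  64.5] f [ 0.6 -0.4 -1.4] op 0.117
```

Request:
apply_moves --pt "1 0 -2 32 -0.6" --pt "1 0 -2 32 0" --pt "1 35 0 0 0" --pt "1 40 0 0 0" --pt "1 30 0 0 0" --pt "1 0 0 0 0" --pt "1 0 0 0 0"

```text
t: 11.95
eef_pos: [612.7, 421.0, 102.1]
tcp_rot: [2.222, 1.571, -2.464]
ft_force: [-0.2, 0.2, 0.1]
opening: 0.119
```

Run:
```python
from h import *
plan(*rest(58,56),46,RY+90)
c=cam("wrist");cv2.imwrite("pics/w5.png",cv2.resize(c["pixels"][0:300,:,::-1],(784,420)))
import pickle;pickle.dump(c,open("w5.pkl","wb"))
```

```text
tcp [612.7 421.  102.1] zyaw 91.5 j6 -1.08 | turn -0.1 shift [56.1  1.2  1.1] f [-0.2  0.2  0.1] op 0.119
```

View pics/w5.png

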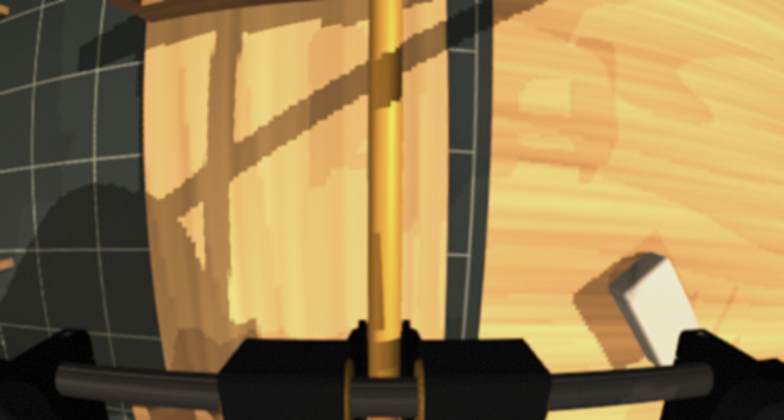

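The wrist view shows the tube over the left part of the board (right edge at column 448, tube at 385), consistent with row +56. Lowering now.

Request:
apply_moves --pt "1 20 0 1 0" --pt "1 20 0 0 0" --pt "1 8 0 0 0" --pt "1 0 0 0 0" --pt "1 4 0 0 0" --pt "1 0 0 0 0"

```text
t: 12.6
eef_pos: [612.6, 423.1, 50.8]
tcp_rot: [-1.13, 1.569, 0.469]
ft_force: [0.3, -0.8, 0.6]
opening: 0.117
```

Request:
apply_moves --pt "1 4 0 0 0" --pt "1 2 0 0 0" --pt "1 0 0 0 0"

```text
t: 12.9
eef_pos: [612.7, 423.1, 46.2]
tcp_rot: [-1.192, 1.568, 0.407]
ft_force: [-3.3, -4.8, 15.9]
opening: 0.115
```

Request:
apply_moves --pt "0.7 0 0 0 0" --pt "0.7 0 0 0 0" --pt "0.7 0 0 0 0" --pt "0.7 -30 0 0 0" --pt "0.7 -40 0 0 0" --pt "0.7 -45 0 0 0" --pt "0.7 -45 0 0 0" --pt "0.7 0 40 0 0" --pt "0.7 0 0 0 0"

```text
t: 13.8
eef_pos: [568.9, 422.1, 205.0]
tcp_rot: [0.514, 1.57, 2.115]
ft_force: [0.8, -0.1, -0.4]
opening: 0.299
```

Run:
```python
from h import *
plan(*cad(-35,64),70,CY+90)
c=cam("wrist");cv2.imwrite("pics/a.png",cv2.resize(c["pixels"][:,:,::-1],(392,294)))
d=cam("top");cv2.imwrite("pics/b.png",cv2.resize(d["pixels"][160:320,100:300,::-1],(392,294)))
cv2.imwrite("pics/ab.png",np.hstack([cv2.imread("pics/a.png"),cv2.imread("pics/b.png")]))
import pickle;pickle.dump((c,d),open("w6.pkl","wb"))
```

```text
tcp [568.9 422.1 205. ] zyaw 91.7 j6 -1.06 | turn 8.5 shift [ 134.7  -42.7 -539.6] f [ 0.8 -0.1 -0.4] op 0.299
```

View pics/ab.png

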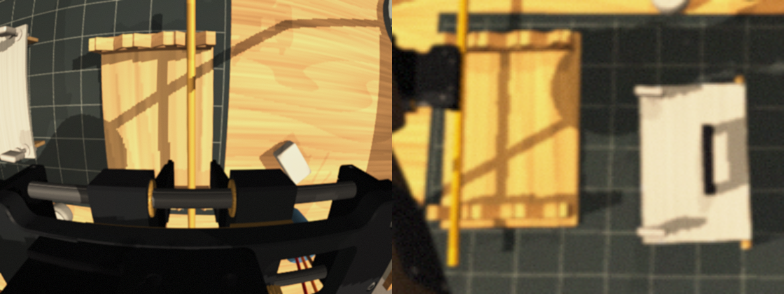

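Tube A lies in the left row. It sits at column 191, the comb's left valley, with about 70 mm overhang at the near comb, so it is centred. Back for tube C.

Request:
apply_moves --pt "0.6 0 0 -20 4.2" --pt "0.6 0 0 -40 4.3" --pt "0.6 0 -4 -45 0" --pt "0.6 0 -4 -45 0" --pt "0.6 0 -4 -45 0" --pt "0.6 0 -4 -45 0" --pt "0.6 0 -4 -45 0" --pt "0.6 0 -4 -45 0" --pt "0.6 0 -4 -45 0" --pt "0.6 0 -4 -45 0"

```text
t: 14.9
eef_pos: [559.6, -1.6, 203.0]
tcp_rot: [1.521, 1.57, 2.971]
ft_force: [0.2, -0.8, 0.5]
opening: 0.401
```

Request:
apply_moves --pt "0.6 0 -5 -45 0" --pt "0.6 0 -5 -45 0" --pt "0.6 0 0 -30 0" --pt "0.6 0 0 0 0" --pt "0.6 40 0 0 0" --pt "0.6 40 0 0 0" --pt "0.6 20 0 0 0" --pt "0.6 0 0 0 0" --pt "0.6 0 0 0 0"

```text
t: 15.8
eef_pos: [555.3, -119.4, 103.7]
tcp_rot: [1.097, 1.57, 2.547]
ft_force: [0.5, 0.0, 0.1]
opening: 0.402
```

Run:
```python
from h import *
plan(*cad(-35,64),62,CY+90)
c=cam("wrist");hsv=cv2.cvtColor(c["pixels"],cv2.COLOR_RGB2HSV)
for r in(205,215,225,235):print(r,hsv[r,250:300,1].tolist())
```

```text
tcp [ 555.3 -119.4  103.7] zyaw 83.1 j6 -1.78 | turn -0.1 shift [41.7  8.  -0.2] f [0.5 0.  0.1] op 0.402
205 [115, 111, 115, 113, 114, 115, 116, 113, 112, 111, 109, 112, 131, 157, 177, 182, 181, 174, 169, 162, 158, 156, 152, 149, 149, 148, 150, 152, 155, 162, 165, 171, 168, 152, 142, 142, 142, 144, 142, 142, 144, 140, 141, 142, 144, 142, 142, 142, 142, 140]
215 [114, 114, 114, 115, 113, 115, 114, 114, 112, 113, 110, 115, 128, 154, 178, 183, 182, 176, 168, 163, 157, 154, 151, 150, 148, 149, 150, 153, 157, 161, 166, 171, 167, 150, 140, 142, 144, 139, 143, 141, 142, 141, 143, 143, 143, 143, 142, 142, 142, 142]
225 [113, 114, 114, 114, 114, 113, 113, 111, 112, 109, 109, 113, 126, 152, 174, 183, 181, 176, 168, 163, 157, 154, 151, 150, 149, 149, 150, 153, 155, 164, 168, 170, 165, 147, 139, 142, 144, 141, 142, 143, 144, 143, 145, 143, 145, 140, 142, 142, 144, 145]
235 [113, 113, 113, 115, 113, 113, 114, 115, 112, 113, 108, 111, 125, 149, 175, 184, 182, 174, 168, 165, 163, 160, 160, 164, 169, 178, 180, 183, 188, 186, 185, 176, 163, 148, 144, 143, 141, 142, 141, 141, 140, 142, 142, 142, 140, 142, 143, 140, 143, 144]
```

The tube is centred at column 273 and the finger middle is at 274. I grip and pull as with A.

Request:
apply_moves --pt "0.6 20 8 0 0" --pt "0.6 22 0 0 0" --pt "0.6 0 0 0 0" --pt "1 0 0 0 0" --pt "1 0 0 0 0" --pt "1 0 0 0 0" --pt "1 0 0 0 0"

```text
t: 16.55
eef_pos: [547.1, -118.8, 62.4]
tcp_rot: [-1.721, 1.57, -0.27]
ft_force: [1.0, -0.3, 0.7]
opening: 0.121
```

Request:
apply_moves --pt "1 0 20 0 0" --pt "1 0 35 0 0" --pt "1 0 35 0 0" --pt "1 0 25 0 0" --pt "1 0 0 0 0" --pt "1 0 0 0 0"

```text
t: 17.15
eef_pos: [433.1, -105.2, 62.1]
tcp_rot: [-1.763, 1.57, -0.313]
ft_force: [-0.2, 0.9, 0.4]
opening: 0.116
```

Request:
apply_moves --pt "0.7 0 0 0 0" --pt "0.7 0 0 0 0" --pt "0.7 0 0 0 0" --pt "0.7 0 -35 0 0" --pt "0.7 0 -45 0 0" --pt "0.7 0 -35 0 0" --pt "0.7 0 0 0 0" --pt "0.7 0 0 0 0"

```text
t: 17.95
eef_pos: [546.6, -118.4, 61.0]
tcp_rot: [1.26, 1.57, 2.711]
ft_force: [-0.1, -0.5, -0.1]
opening: 0.302
```

Request:
apply_moves --pt "1 0 0 0 0" --pt "1 0 0 0 0" --pt "1 0 0 0 0" --pt "1 0 20 0 0" --pt "1 0 35 0 0" --pt "1 0 35 0 0" --pt "1 0 25 0 0" --pt "1 0 0 0 0" --pt "1 0 0 0 0"

```text
t: 18.85
eef_pos: [432.9, -105.1, 62.0]
tcp_rot: [-1.741, 1.57, -0.291]
ft_force: [-0.5, -0.0, -0.6]
opening: 0.121
```

Request:
apply_moves --pt "0.7 0 0 0 0" --pt "0.7 0 0 0 0" --pt "0.7 0 0 0 0" --pt "0.7 0 -35 0 0" --pt "0.7 0 -45 0 0" --pt "0.7 0 -35 0 0" --pt "0.7 0 0 0 0" --pt "0.7 0 0 0 0" --pt "1 0 0 0 0" --pt "1 0 0 0 0"

```text
t: 19.85
eef_pos: [545.9, -118.6, 61.7]
tcp_rot: [1.263, 1.57, 2.713]
ft_force: [-0.9, 0.0, 0.2]
opening: 0.184
```

Request:
apply_moves --pt "1 0 0 0 0" --pt "1 0 0 0 0" --pt "1 0 20 0 0" --pt "1 0 35 0 0" --pt "1 0 35 0 0" --pt "1 0 30 0 0" --pt "1 0 5 0 0" --pt "1 0 0 0 0" --pt "1 0 0 0 0"

```text
t: 20.75
eef_pos: [424.0, -104.1, 61.8]
tcp_rot: [-1.772, 1.569, -0.321]
ft_force: [0.3, -0.6, -2.0]
opening: 0.12
```

Run:
```python
from h import *
plan(*cad(-150,64),62,CY+90)
d=cam("top");hsv=cv2.cvtColor(d["pixels"],cv2.COLOR_RGB2HSV)
m=((hsv[...,0]>20)&(hsv[...,0]<32)&(hsv[...,1]>195)&(hsv[...,2]>130)).astype(np.uint8)
n,l,st,ce=cv2.connectedComponentsWithStats(m)
print(st[st[:,4]>20])
p,R,s=pose();print(s["moment"])
```

```text
tcp [ 424.  -104.1   61.8] zyaw 83.1 j6 -1.84 | turn -0.1 shift [-0.2 -9.2  0.1] f [ 0.3 -0.6 -2. ] op 0.120
[[     0      0    560    420 234129]
 [   512    103     38     33    652]
 [   131    156      6     91    204]
 [   344    227      6     23     80]
 [   129    253      4     51    135]]
[ 1.70915768e-02 -9.35274394e-02  9.79284961e-05]
```

Request:
apply_moves --pt "1 0 15 0 0" --pt "1 -10 0 0 0" --pt "1 -10 0 0 0" --pt "1 0 0 0 0" --pt "1 0 0 0 0"

```text
t: 21.3
eef_pos: [408.6, -102.1, 82.1]
tcp_rot: [-1.799, 1.569, -0.349]
ft_force: [-0.6, 1.0, -1.5]
opening: 0.118
```

Run:
```python
from h import *
p,R,s=pose();print(p,s["ft_force"],s["moment"])
d=cam("top");hsv=cv2.cvtColor(d["pixels"],cv2.COLOR_RGB2HSV)
m=((hsv[...,0]>20)&(hsv[...,0]<32)&(hsv[...,1]>195)&(hsv[...,2]>130)).astype(np.uint8)
n,l,st,ce=cv2.connectedComponentsWithStats(m)
for q in st[1:]:
    if q[4]>20 and 300<q[0]<450:
        e=cast(d,q[0]+q[2]/2,q[1]-.5,95);print(q,e,np.hypot(*(e-p)[:2]))
```

```text
[ 408.61639831 -102.10372772   82.14693068] [-0.61568218  1.01144094 -1.54839439] [-0.04642109 -0.03639362 -0.01559193]
[344 232   6  24  84] [ 543.35636799 -114.05790354   95.        ] 135.26921952393442
```

Request:
apply_moves --pt "1 -40 0 0 0" --pt "1 -45 0 0 0" --pt "1 -40 0 0 0" --pt "1 0 -40 0 0" --pt "1 0 -45 0 0" --pt "1 0 -45 0 0" --pt "1 0 -45 0 -4.2" --pt "1 0 -30 0 -4.3" --pt "1 0 0 0 0" --pt "1 0 0 0 0"

```text
t: 22.35
eef_pos: [611.2, -124.1, 205.5]
tcp_rot: [1.197, 1.569, 2.796]
ft_force: [-0.2, -0.4, -1.3]
opening: 0.117
```

Run:
```python
from h import *
plan(*rest(55,-56),52,RY+90)
```

```text
tcp [ 611.2 -124.1  205.5] zyaw 91.6 j6 -1.90 | turn -0.0 shift [153.8 -12.8 433.9] f [-0.2 -0.4 -1.3] op 0.117
```

Request:
apply_moves --pt "1 0 -1 25 0" --pt "1 0 -2 45 0" --pt "1 0 -2 45 0" --pt "1 0 -2 45 0" --pt "1 0 -2 45 0" --pt "1 0 -2 45 0" --pt "1 0 -2 45 0" --pt "1 0 0 45 0" --pt "1 0 0 45 0" --pt "1 0 0 45 0"

```text
t: 23.35
eef_pos: [611.3, 307.1, 207.0]
tcp_rot: [2.059, 1.57, -2.626]
ft_force: [0.1, -0.3, -0.7]
opening: 0.12
```

Request:
apply_moves --pt "1 0 0 4 0" --pt "1 0 0 0 0" --pt "1 0 0 0 0" --pt "1 30 0 0 0" --pt "1 40 0 0 0" --pt "1 35 0 0 0" --pt "1 0 0 0 0" --pt "1 0 0 0 0"

```text
t: 24.15
eef_pos: [612.9, 308.7, 102.5]
tcp_rot: [2.107, 1.571, -2.58]
ft_force: [0.0, 0.1, -1.0]
opening: 0.116
```

Run:
```python
from h import *
plan(*rest(55,-56),46,RY+90)
```

```text
tcp [612.9 308.7 102.5] zyaw 91.5 j6 -1.23 | turn -0.1 shift [56.5  1.3  1.4] f [ 0.   0.1 -1. ] op 0.116
```

Request:
apply_moves --pt "1 20 1 1 0" --pt "1 20 0 0 0" --pt "1 12 0 0 0" --pt "1 0 0 0 0" --pt "1 3 0 0 0" --pt "1 0 0 0 0"

```text
t: 24.75
eef_pos: [612.0, 310.9, 47.8]
tcp_rot: [-1.243, 1.569, 0.356]
ft_force: [1.0, -0.8, 0.0]
opening: 0.116
```

Request:
apply_moves --pt "1 2 0 0 0" --pt "1 0 0 0 0"

```text
t: 24.95
eef_pos: [612.1, 310.9, 46.3]
tcp_rot: [-1.335, 1.569, 0.263]
ft_force: [-0.1, -2.8, 8.1]
opening: 0.116
```

Contact at the expected height. Now I release, lift and move back so the top camera sees the rest and the hood.

Request:
apply_moves --pt "0.7 0 0 0 0" --pt "0.7 0 0 0 0" --pt "0.7 0 0 0 0" --pt "0.7 -30 0 0 0" --pt "0.7 -40 0 0 0" --pt "0.7 -45 0 0 0" --pt "0.7 -45 0 0 0" --pt "0.5 -40 0 0 0" --pt "0.5 0 40 0 0" --pt "0.5 0 40 0 0"

```text
t: 25.95
eef_pos: [530.9, 308.5, 245.4]
tcp_rot: [-1.102, 1.569, 0.496]
ft_force: [0.0, 0.7, -0.4]
opening: 0.478
```

Request:
apply_moves --pt "0.5 0 45 0 0" --pt "0.5 0 45 0 0" --pt "0.5 0 10 0 0" --pt "0.5 0 0 0 0"

```text
t: 26.35
eef_pos: [430.5, 306.1, 245.3]
tcp_rot: [-1.014, 1.57, 0.586]
ft_force: [0.3, -0.5, 1.4]
opening: 0.5
```

Run:
```python
from h import *
import pickle
plan(500,89,200,92)
c=cam("wrist");d=cam("top");pickle.dump((c,d),open("w7.pkl","wb"))
a=cv2.resize(c["pixels"][:,:,::-1],(400,300));b=cv2.resize(d["pixels"][130:310,90:330,::-1],(400,300))
cv2.imwrite("pics/ab2.png",np.vstack([np.hstack([a,b]),]))
```

```text
tcp [430.5 306.1 245.3] zyaw 91.7 j6 -1.11 | turn -0.3 shift [  45.3  -61.8 -219.4] f [ 0.3 -0.5  1.4] op 0.500
```

View pics/ab2.png

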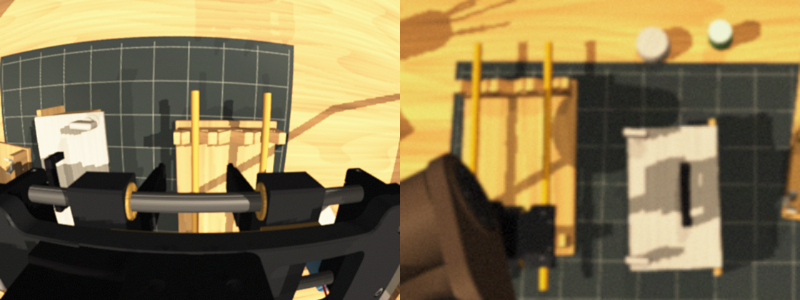

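Both tubes lie in the outer rows, crop columns 475 and 547, spanning both combs. The hood handle at about (686,195) is unmoved so far. I go above the hood to measure the handle closely.

Request:
apply_moves --pt "0.5 -3 -18 -40 0" --pt "0.5 -3 -18 -42 0" --pt "0.5 -3 -18 -42 0" --pt "0.5 -3 -18 -42 0" --pt "0.5 -3 -18 -42 0" --pt "0.5 0 -3 -10 0" --pt "0.5 0 0 0 0" --pt "0.5 0 0 0 0"

```text
t: 27.25
eef_pos: [530.7, 90.7, 259.2]
tcp_rot: [1.209, 1.57, 2.807]
ft_force: [-0.2, 0.2, 0.2]
opening: 0.501
```

Run:
```python
from h import *
import pickle
plan(530,89,260,92)
c=cam("wrist");pickle.dump(c,open("w8.pkl","wb"))
g=c["pixels"].max(axis=2);im=c["pixels"]
cv2.imwrite("pics/w8.png",cv2.resize(im[:,:,::-1],(784,588)))
m=(g<55).astype(np.uint8);m[245:]=0
n,l,st,ce=cv2.connectedComponentsWithStats(m)
for q,e in zip(st[1:],ce[1:]):
    if q[4]>60:print(q,e,cast(c,*e,128,True))
```

```text
tcp [530.7  90.7 259.2] zyaw 91.6 j6 -1.55 | turn -0.4 shift [-0.8  0.8 -1.7] f [-0.2  0.2  0.2] op 0.501
[391  73  12  18 178] [396.68539326  81.68539326] [416.58713035 201.66001224 128.        ]
[208  74  18   7  79] [218.82278481  77.84810127] [421.79141388  39.80025101 128.        ]
[462  83   8  22 146] [465.76027397  92.94520548] [417.02362008 279.05385079 128.        ]
[170  85  27  43 905] [184.40110497 108.00331492] [448.68735348   8.59485753 128.        ]
[ 200   84   27   43 1119] [212.95710456 105.68900804] [447.06471231  35.08745649 128.        ]
[383  93  27  43 777] [397.49420849 117.50579151] [450.22913334 203.7807044  128.        ]
[369 117  12  16 149] [374.75838926 125.0738255 ] [459.13390261 181.63523661 128.        ]
[ 267  120   15   95 1168] [274.34760274 166.70376712] [501.2476822   91.21330021 128.        ]
[170 130  26  43 966] [183.74534161 150.9047619 ] [487.99502241   8.00304771 128.        ]
[ 200  130   29   43 1193] [213.72841576 151.64291702] [488.59934302  36.20159967 128.        ]
[389 138  20  42 629] [398.13354531 157.51669316] [487.66759338 207.0
[... 244 characters left out ...]
 203.1516129 ] [531.90994334 204.2369326  128.        ]
[356 191  20  30 496] [364.7983871  206.26209677] [535.66908622 177.77491771 128.        ]
[117 219  82  26 652] [174.67177914 235.60276074] [570.30370136  -4.38439017 128.        ]
[202 220  31  25 727] [216.89133425 232.29298487] [565.07594397  38.17578022 128.        ]
[ 354  223   77   22 1047] [381.95893028 234.95224451] [564.287495   198.74258307 128.        ]
[318 229  21  16 191] [325.52879581 238.68586387] [568.68591887 142.07133315 128.        ]
[485 235  32  10 210] [498.56190476 240.72857143] [572.29321195 350.18358122 128.        ]
[ 28 236  36   9 226] [ 48.65929204 240.79646018] [ 586.50452197 -165.66919608  128.        ]
```

View pics/w8.png

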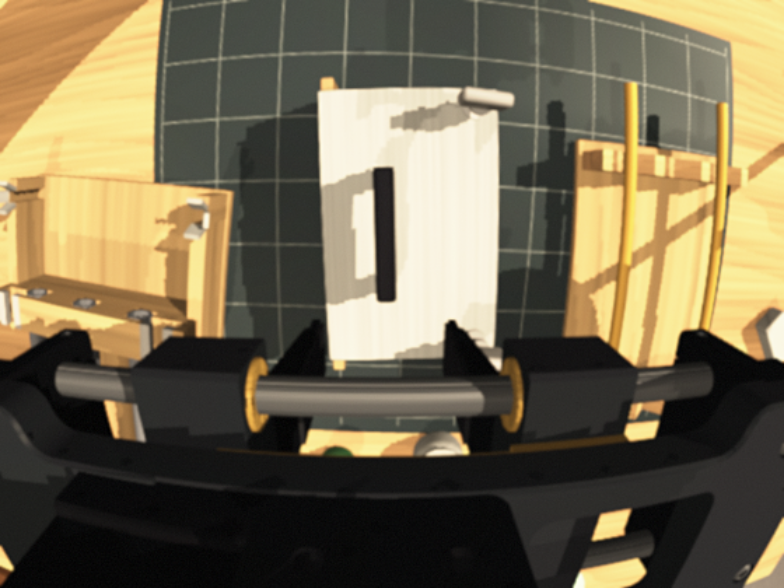

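The handle bar spans (383,168)–(387,300) in the enlarged view, slab ends at (328,83) and (339,365). I work out its yaw and the grasp move.

Run:
```python
from h import *
import pickle
c=pickle.load(open("w8.pkl","rb"))
A=lambda u,v,z:np.round(cast(c,u/1.4,v/1.4,z,True),1)
g=c["pixels"].max(axis=2);m=(g<55);m[:118]=0;m[216:]=0
e=[]
for r in(126,205):
    k=np.where(m[r,255:295])[0]+255;e.append(cast(c,(k[0]+k[-1])/2,r,128,True))
print(e,"bar yaw",np.degrees(np.arctan2(*(e[1]-e[0])[1::-1])))
for n,a,b,z in(("plate front",(319,92),(329,358),86),("plate back",(498,105),(495,345),86),("slab",(328,83),(340,365),78)):
    p,q=A(*a,z),A(*b,z);print(n,p,q,np.degrees(np.arctan2(*(q-p)[1::-1])),np.hypot(*(q-p)[:2]))
print("stud ends",A(466,96,132),A(512,99,132))
plan(501,90.7,112,92)
```

```text
[array([464.76408896,  89.02946411, 128.        ]), array([536.69418585,  93.24208475, 128.        ])] bar yaw 3.351726271098625
plate front [403.2  41.5  86. ] [606.9  50.3  86. ] 2.4736845584927782 203.88999485016421
plate back [407.6 172.3  86. ] [592.9 182.4  86. ] 3.119888360744761 185.57505220260612
slab [394.9  46.8  78. ] [616.3  58.3  78. ] 2.973395897913117 221.69846639072628
stud ends [411.1 140.  132. ] [410.3 170.1 132. ]
tcp [530.4  91.2 259.3] zyaw 91.6 j6 -1.55 | turn -0.4 shift [147.3  29.3   0.5] f [-0.2 -0.1 -0.8] op 0.500
```

Request:
apply_moves --pt "0.5 0 15 0 -1.4" --pt "0.5 0 14 0 0" --pt "0.5 35 0 0 0" --pt "0.5 40 0 0 0" --pt "0.5 40 0 0 0" --pt "0.5 0 0 0 0" --pt "0.5 0 0 0 0"

```text
t: 28.0
eef_pos: [501.6, 90.2, 145.2]
tcp_rot: [1.362, 1.57, 2.986]
ft_force: [0.7, -0.6, 0.6]
opening: 0.501
```

Run:
```python
from h import *
plan(501,91,112,93)
d=cam("top");g=d["pixels"].max(axis=2)
c=cam("wrist");g=c["pixels"].max(axis=2)
print([ [np.where(g[r,230:320]<55)[0][[0,-1]]+230 if (g[r,230:320]<55).any() else None] for r in(140,170,190)])
```

```text
tcp [501.6  90.2 145.2] zyaw 93.1 j6 -1.58 | turn 0.1 shift [33.2  0.5  0.8] f [ 0.7 -0.6  0.6] op 0.501
[[None], [array([264, 284])], [array([264, 285])]]
```

Request:
apply_moves --pt "0.5 15 0 0 0" --pt "0.5 18 0 0 0" --pt "0.5 0 0 0 0" --pt "1 0 0 0 0" --pt "1 0 0 0 0" --pt "1 0 0 0 0" --pt "1 0 0 0 0" --pt "1 -5 0 0 0" --pt "1 -5 0 0 0" --pt "1 0 0 0 0"

```text
t: 29.1
eef_pos: [501.6, 89.3, 122.2]
tcp_rot: [-1.502, 1.57, 0.121]
ft_force: [0.5, -0.7, -4.2]
opening: 0.147
```

The hood is lifted: grip opening 0.147 (14 mm bar), load 4–5 N. Now raise it and turn it to the caddy's yaw.

Request:
apply_moves --pt "1 -20 0 0 0" --pt "1 -25 0 0 0" --pt "1 -30 0 0 0" --pt "1 -25 0 0 0" --pt "1 0 0 0 8.3" --pt "1 0 0 0 8.3" --pt "1 0 0 0 8.3" --pt "1 0 0 0 8.3" --pt "1 0 0 0 8.3" --pt "1 0 0 0 8.3"

```text
t: 30.1
eef_pos: [501.2, 89.3, 221.3]
tcp_rot: [2.37, 1.57, 3.118]
ft_force: [-0.0, 0.5, -4.8]
opening: 0.144
```

Request:
apply_moves --pt "1 0 0 0 8.3" --pt "1 0 0 0 8.3" --pt "1 0 0 0 8.3" --pt "1 0 0 0 8.3" --pt "1 0 0 0 8.3" --pt "1 0 0 0 8.3" --pt "1 0 0 0 0" --pt "1 0 0 0 0"

```text
t: 30.9
eef_pos: [501.3, 89.3, 221.5]
tcp_rot: [-3.127, 1.57, 3.045]
ft_force: [0.0, 0.2, -5.4]
opening: 0.147
```

Run:
```python
from h import *
plan(*cad(-51,0),222,CY,True)
```

```text
tcp [501.3  89.3 221.5] zyaw -6.4 j6 0.16 | turn 0.4 shift [  -0.6 -265.1   54.3] f [ 0.   0.2 -5.4] op 0.147
```

Request:
apply_moves --pt "1 0 -25 5 0.4" --pt "1 0 -40 8 0" --pt "1 0 -40 8 0" --pt "1 0 -40 8 0" --pt "1 0 -40 8 0" --pt "1 0 -40 8 0" --pt "1 0 -40 9 0" --pt "1 0 0 0 0" --pt "1 0 0 0 0" --pt "1 0 0 0 0"

```text
t: 31.9
eef_pos: [522.7, -179.6, 221.4]
tcp_rot: [2.47, 1.57, 2.349]
ft_force: [0.4, -0.5, -4.3]
opening: 0.144
```

Run:
```python
from h import *
import pickle
plan(*cad(-51,0),222,CY,True)
c=cam("wrist");d=cam("top");s=cam("scene");pickle.dump((c,d,s),open("w9.pkl","wb"))
b=cv2.resize(d["pixels"][160:300,300:450,::-1],(400,373),interpolation=cv2.INTER_CUBIC);a=cv2.resize(c["pixels"][:,:,::-1],(400,300))
b2=cv2.resize(s["pixels"][180:330,100:290,::-1],(400,300))
cv2.imwrite("pics/x9.png",np.vstack([np.hstack([a,b2]),np.hstack([b[:290],np.zeros((290,400,3),np.uint8)])]))
```

```text
tcp [ 522.7 -179.6  221.4] zyaw -6.9 j6 -0.33 | turn -0.1 shift [-0.6 -0.6  1.2] f [ 0.4 -0.5 -4.3] op 0.144
```

View pics/x9.png

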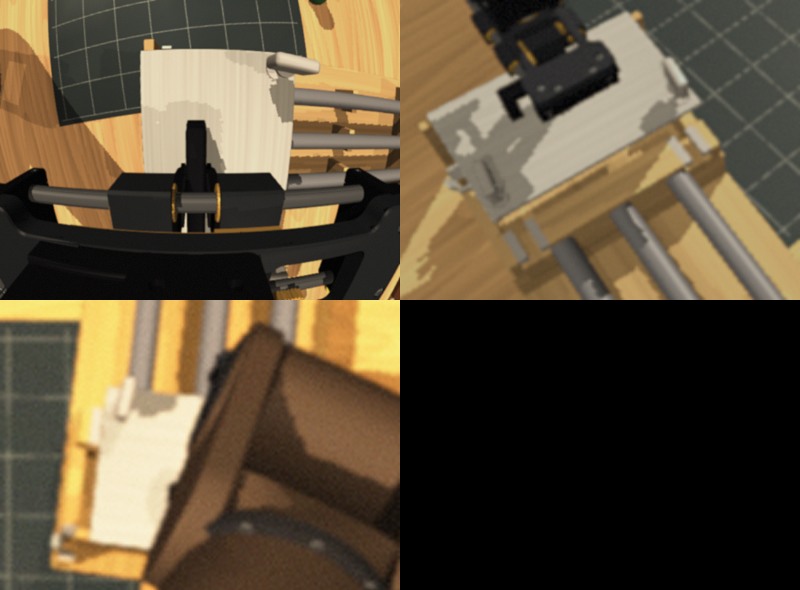

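The hood hangs above the caddy; the slab's left end shows at wrist-panel (149,44) and the left stud wing at (293,64). That was my last picture, so I continue numerically. First: where the slab end stands against the groove.

Run:
```python
from h import *
import pickle
c,d,s=pickle.load(open("w9.pkl","rb"))
k=1.4
def loc(w):
    a=np.radians(CY);v=np.array(w)[:2]-CO;return np.round([v[0]*np.cos(a)+v[1]*np.sin(a),-v[0]*np.sin(a)+v[1]*np.cos(a)],1)
for n,u,v,z in(("slab end mid",149,40,189),("plate FL",140,52,195),("plate BL",291,52,195),("stud A",270,60,241),("stud B",318,67,241)):
    w=cast(c,u*k,v*k,z,True);print(n,np.round(w,1),"caddy",loc(w))
# slab end in scene: left end at (631,14)->px, right (424,125)
for n,u,v in(("L",631,13),("R",424,124)):
    w=cast(s,100+(u-400)*190/400,180+v*.5,189);print("scene",n,np.round(w,1),loc(w))
print("TCP",loc(pose()[0]))
```

```text
slab end mid [497.6 -65.1 189. ] caddy [-90.7 111.4]
plate FL [490.2 -75.1 195. ] caddy [-96.9 100.5]
plate BL [613.5 -87.  195. ] caddy [ 27.  103.3]
stud A [578.2 -97.5 241. ] caddy [-6.9 88.7]
stud B [ 611.9 -102.9  241. ] caddy [27.2 87.4]
scene L [494.1 -72.5 189. ] [-93.3 103.6]
scene R [ 470.7 -286.5  189. ] [ -91.2 -111.7]
TCP [-52.   1.]
```

Run:
```python
from h import *
import pickle
c,d,s=pickle.load(open("w9.pkl","rb"))
def loc(w):
    a=np.radians(CY);v=np.array(w)[:2]-CO;return np.round([v[0]*np.cos(a)+v[1]*np.sin(a),-v[0]*np.sin(a)+v[1]*np.cos(a)],1)
def ray(c,u,v,f):
    o=-c["R"].T@c["t"];w=cast(c,u,v,0,f)-o;return o,w/np.linalg.norm(w)
def tri(a,b):
    (o,u),(p,v)=a,b;A=np.array([u,-v]).T;x=np.linalg.lstsq(A,p-o,rcond=None)[0];q,r=o+x[0]*u,p+x[1]*v;return (q+r)/2,np.linalg.norm(q-r)
S=lambda u,v:(100+(u-400)*190/400,180+v*.5)
for n,w,sc in(("BL",(291,52),(695,103)),("FL",(140,52),(628,13))):
    q,g=tri(ray(c,w[0]*1.4,w[1]*1.4,True),ray(s,*S(*sc),False));print(n,np.round(q,1),loc(q),"gap",round(g,1))
for n,u,v in(("FL",628,13),("BL",695,103),("FR",428,113),("BR",497,222)):
    for z in(185,195):print(n,z,loc(cast(s,*S(u,v),z)))
for n,u,v in(("BL",204,395),("FL",93,545)):
    print("top",n,loc(cast(d,300+u*.375,160+(v-300)*.375,195)))
print(np.linalg.norm(-c["R"].T@c["t"]-pose()[0]),-c["R"].T@c["t"])
```

```text
BL [615.9 -89.9 187. ] [ 29.7 100.7] gap 7.9
FL [487.4 -72.4 181.9] [-100.   102.9] gap 0.5
FL 185 [-97.8 102.3]
FL 195 [-90.9  99.7]
BL 185 [28.7 97.1]
BL 195 [33.9 94.6]
FR 185 [-102.8 -104. ]
FR 195 [ -95.8 -103.8]
BR 185 [  32.7 -103.3]
BR 195 [  37.8 -103. ]
top BL [33.9 22.3]
top FL [-101.6   99.7]
172.97502452952946 [ 531.06994197 -110.54330733  380.25653031]
```

Request:
apply_moves --pt "1 15 -1 1 0" --pt "1 15 0 0 0" --pt "1 8 0 0 0" --pt "1 8 0 0 0" --pt "1 4 0 0 0" --pt "1 0 0 0 0"

```text
t: 32.65
eef_pos: [525.5, -180.0, 172.9]
tcp_rot: [0.372, 1.567, 0.25]
ft_force: [3.9, 11.3, 7.8]
opening: 0.146
```

Request:
apply_moves --pt "1 4 0 0 0" --pt "1 3 0 0 0" --pt "1 0 0 0 0"

```text
t: 32.95
eef_pos: [526.4, -179.3, 166.9]
tcp_rot: [0.318, 1.564, 0.196]
ft_force: [7.6, 17.9, 13.6]
opening: 0.149
```

Request:
apply_moves --pt "1 4 0 0 0" --pt "1 2 0 0 0" --pt "1 0 0 0 0"

```text
t: 33.25
eef_pos: [526.5, -179.1, 161.0]
tcp_rot: [0.328, 1.564, 0.206]
ft_force: [9.5, 20.7, 15.4]
opening: 0.146
```

Run:
```python
from h import *
plan(*cad(-51,0),124,CY,True);print(pose()[2]["moment"])
```

```text
tcp [ 526.5 -179.1  161. ] zyaw -7.0 j6 -0.33 | turn -0.2 shift [37.  -1.6 -2.8] f [ 9.5 20.7 15.4] op 0.146
[ 3.25404949 -1.2474115  -0.07646952]
```

The slab has entered the groove (foot about 49 mm above the bench). The side forces say shift +y and +x a little. I relax them, then continue down.

Request:
apply_moves --pt "1 0 2 2 0" --pt "1 0 0 0 0" --pt "1 0 0 0 0"

```text
t: 33.55
eef_pos: [527.5, -178.3, 160.2]
tcp_rot: [0.302, 1.567, 0.181]
ft_force: [4.6, 12.1, 7.1]
opening: 0.147
```

Run:
```python
from h import *
plan(*cad(-51,0),124,CY,True);print(pose()[2]["moment"],pose()[1][:,0])
```

```text
tcp [ 527.5 -178.3  160.2] zyaw -7.0 j6 -0.33 | turn -0.2 shift [36.2 -2.5 -3.5] f [ 4.6 12.1  7.1] op 0.147
[ 1.71896497 -0.32695132 -0.08612039] [ 3.69613117e-03  6.75228811e-04 -9.99992941e-01]
```

Request:
apply_moves --pt "1 0 2.5 1.5 0" --pt "1 0 0 0 0" --pt "1 4 0 0 0" --pt "1 4 0 0 0" --pt "1 0 0 0 0"

```text
t: 34.05
eef_pos: [527.6, -177.4, 149.7]
tcp_rot: [2.777, 1.57, 2.655]
ft_force: [-0.8, 0.3, -5.7]
opening: 0.146
```

Request:
apply_moves --pt "1 4 0 0 0" --pt "1 4 0 0 0" --pt "1 4 0 0 0" --pt "1 0 0 0 0"

```text
t: 34.45
eef_pos: [527.2, -179.0, 139.8]
tcp_rot: [-1.593, 1.568, -1.715]
ft_force: [-11.9, -10.3, 12.9]
opening: 0.144
```

Run:
```python
from h import *
plan(*cad(-51,0),124,CY,True);print(pose()[2]["moment"],pose()[1][:,0])
```

```text
tcp [ 527.2 -179.   139.8] zyaw -7.0 j6 -0.32 | turn -0.2 shift [15.8 -1.7 -3.2] f [-11.9 -10.3  12.9] op 0.144
[-1.64363525  2.35841585 -0.01879503] [-3.78835478e-04 -2.60753793e-03 -9.99996529e-01]
```

Request:
apply_moves --pt "1 0 -1.5 -1.5 0" --pt "1 0 0 0 0" --pt "1 0 0 0 0"

```text
t: 34.75
eef_pos: [526.3, -179.6, 139.2]
tcp_rot: [-0.847, 1.569, -0.97]
ft_force: [-5.4, -6.0, 5.1]
opening: 0.147
```

Run:
```python
from h import *
plan(*cad(-51,0),124,CY,True);print(pose()[2]["moment"],pose()[1][:,0])
```

```text
tcp [ 526.3 -179.6  139.2] zyaw -7.0 j6 -0.32 | turn -0.2 shift [15.2 -1.1 -2.4] f [-5.4 -6.   5.1] op 0.147
[-0.8375902   1.00103309 -0.00900749] [ 9.68802302e-04 -1.41246367e-03 -9.99998533e-01]
```

Request:
apply_moves --pt "1 0 -1 -1 0" --pt "1 0 0 0 0" --pt "1 4 0 0 0" --pt "1 4 0 0 0" --pt "1 0 0 0 0"

```text
t: 35.25
eef_pos: [525.6, -180.7, 130.5]
tcp_rot: [-0.844, 1.568, -0.966]
ft_force: [0.0, -8.2, -1.1]
opening: 0.146
```

Run:
```python
from h import *
plan(*cad(-51,0),124,CY,True);print(pose()[2]["moment"],pose()[1][:,0])
```

```text
tcp [ 525.6 -180.7  130.5] zyaw -7.0 j6 -0.33 | turn -0.2 shift [ 6.5  0.1 -1.8] f [ 0.  -8.2 -1.1] op 0.146
[-1.55768498  0.20959786 -0.11215464] [ 0.00138815 -0.00200864 -0.99999702]
```

Request:
apply_moves --pt "1 3 -1 0 0" --pt "1 3 0 0 0" --pt "1 0 0 0 0"

```text
t: 35.55
eef_pos: [525.3, -182.1, 126.2]
tcp_rot: [-0.883, 1.567, -1.005]
ft_force: [-9.4, -9.9, 18.1]
opening: 0.143
```

Request:
apply_moves --pt "1 2 0 0 0" --pt "1 0 0 0 0"

```text
t: 35.75
eef_pos: [525.2, -182.3, 125.0]
tcp_rot: [-0.889, 1.567, -1.01]
ft_force: [-13.1, -11.4, 27.0]
opening: 0.148
```

Request:
apply_moves --pt "1 2 0 0 0" --pt "1 0 0 0 0"

```text
t: 35.95
eef_pos: [525.1, -182.4, 123.5]
tcp_rot: [-0.899, 1.566, -1.021]
ft_force: [-14.2, -11.3, 32.6]
opening: 0.145
```

Run:
```python
from h import *
plan(*cad(-51,0),124,CY,True);print(pose()[2]["moment"],pose()[1][:,0])
```

```text
tcp [ 525.1 -182.4  123.5] zyaw -7.0 j6 -0.33 | turn -0.2 shift [-0.6  1.9 -1.5] f [-14.2 -11.3  32.6] op 0.145
[-1.81629567  2.64368252 -0.04074322] [ 0.00234207 -0.00382037 -0.99998996]
```

Request:
apply_moves --pt "1 0 -1.5 -1.5 0" --pt "1 0 0 0 0" --pt "1 0 0 0 0"

```text
t: 36.25
eef_pos: [525.0, -182.7, 123.3]
tcp_rot: [-0.344, 1.565, -0.466]
ft_force: [-2.9, -1.2, 26.5]
opening: 0.144
```

Request:
apply_moves --pt "1 1.5 0 0 0" --pt "1 0 0 0 0"

```text
t: 36.45
eef_pos: [525.0, -182.7, 122.6]
tcp_rot: [-0.375, 1.564, -0.497]
ft_force: [-5.8, 0.2, 36.4]
opening: 0.146
```

Request:
apply_moves --pt "1 1.5 0 0 0" --pt "1 0 0 0 0"

```text
t: 36.65
eef_pos: [525.0, -182.8, 121.5]
tcp_rot: [-0.374, 1.564, -0.496]
ft_force: [-8.4, -0.1, 40.9]
opening: 0.146
```

Request:
apply_moves --pt "0.6 0 0 0 0" --pt "0.6 0 0 0 0" --pt "0.6 0 0 0 0" --pt "0.6 0 0 0 0" --pt "0.6 -30 0 0 0" --pt "0.6 -30 0 0 0" --pt "1 0 0 0 0" --pt "1 0 0 0 0" --pt "1 0 0 0 0" --pt "1 0 0 0 0"

```text
t: 37.65
eef_pos: [522.9, -181.7, 176.5]
tcp_rot: [2.751, 1.569, 2.629]
ft_force: [-0.3, 0.6, 0.5]
opening: 0.122
```

Run:
```python
from h import *
plan(*cad(-51,0),152,CY,True)
```

```text
tcp [ 522.9 -181.7  176.5] zyaw -7.0 j6 -0.33 | turn -0.2 shift [24.5  1.4  0.8] f [-0.3  0.6  0.5] op 0.122
```

Request:
apply_moves --pt "1 0 -1 2 0" --pt "1 10 0 0 0" --pt "1 10 0 0 0" --pt "1 0 0 0 0" --pt "1 1.5 0 0 0" --pt "1 0 0 0 0"

```text
t: 38.25
eef_pos: [525.2, -183.1, 156.0]
tcp_rot: [2.372, 1.571, 2.249]
ft_force: [-0.2, 0.1, -0.2]
opening: 0.005
```

Request:
apply_moves --pt "1 1.5 0 0 0" --pt "1 0 0 0 0"

```text
t: 38.45
eef_pos: [525.2, -183.1, 154.7]
tcp_rot: [0.116, 1.571, -0.006]
ft_force: [-0.2, 0.4, -0.3]
opening: 0.007
```

Request:
apply_moves --pt "1 1.5 0 0 0" --pt "1 0 0 0 0"

```text
t: 38.65
eef_pos: [525.1, -183.0, 153.0]
tcp_rot: [1.441, 1.571, 1.319]
ft_force: [-0.6, -0.2, -0.1]
opening: 0.003
```

Request:
apply_moves --pt "1 1.5 0 0 0" --pt "1 0 0 0 0"

```text
t: 38.85
eef_pos: [525.1, -183.0, 151.5]
tcp_rot: [2.27, 1.571, 2.148]
ft_force: [-0.0, 0.5, 0.7]
opening: 0.005
```

Request:
apply_moves --pt "1 1.5 0 0 0" --pt "1 0 0 0 0"

```text
t: 39.05
eef_pos: [525.2, -183.1, 151.3]
tcp_rot: [-0.351, 1.57, -0.473]
ft_force: [-3.6, 1.7, 13.6]
opening: 0.0
```

Request:
apply_moves --pt "1 1.5 0 0 0" --pt "1 0 0 0 0"

```text
t: 39.25
eef_pos: [525.2, -183.1, 151.2]
tcp_rot: [-0.348, 1.569, -0.47]
ft_force: [-9.9, 4.5, 29.1]
opening: 0.006
```

Request:
apply_moves --pt "1 1 0 0 0" --pt "1 0 0 0 0"

```text
t: 39.45
eef_pos: [525.2, -183.1, 151.1]
tcp_rot: [-0.368, 1.568, -0.49]
ft_force: [-11.5, 5.4, 39.8]
opening: 0.005
```

Fingertip contact at TCP z = 151.3 (seated value 132 + 8 + 11 = 151), and stiff up to 40 N, so the hood is fully home. Next I turn the jaws to the wing direction and measure the handle ends from above.

Request:
apply_moves --pt "1 -10 0 0 0" --pt "0.6 -40 0 0 0" --pt "0.6 -45 0 0 0" --pt "0.6 -15 0 0 -8.2" --pt "0.6 0 0 0 -8.2" --pt "0.6 0 0 0 -8.2" --pt "0.6 0 0 0 -8.2" --pt "0.6 0 0 0 -8.2" --pt "0.6 0 0 0 -8.2" --pt "0.6 0 0 0 -8.2"

```text
t: 40.45
eef_pos: [525.1, -183.1, 257.6]
tcp_rot: [0.785, 1.571, 1.67]
ft_force: [0.7, 1.2, -0.1]
opening: 0.398
```

Request:
apply_moves --pt "0.6 0 0 0 -8.2" --pt "0.6 0 0 0 -8.2" --pt "0.6 0 0 0 -8.2" --pt "0.6 0 0 0 -8" --pt "0.6 0 -30 0 0" --pt "0.6 0 -15 0 0" --pt "0.6 0 0 0 0" --pt "0.6 0 0 0 0"

```text
t: 41.25
eef_pos: [569.3, -188.3, 257.2]
tcp_rot: [1.205, 1.57, 2.654]
ft_force: [-0.2, 0.8, -0.4]
opening: 0.401
```

Run:
```python
from h import *
import pickle
plan(*cad(0,0),260,CY+90)
c=cam("wrist");pickle.dump(c,open("w10.pkl","wb"))
im=c["pixels"];cv2.imwrite("pics/w10.png",im[:,:,::-1]);hsv=cv2.cvtColor(im,cv2.COLOR_RGB2HSV)
g=im.max(axis=2);m=(g<60).astype(np.uint8);m[245:]=0
n,l,st,ce=cv2.connectedComponentsWithStats(m)
for q,e in zip(st[1:],ce[1:]):
    if q[4]>100 and 100<e[0]<450:print(q,e,cast(c,*e,140,True))
# coarse ascii of saturation/value
for r in range(100,260,6):
    print(r,"".join("#" if g[r,x]<60 else "w" if hsv[r,x,1]<45 and g[r,x]>170 else "g" if hsv[r,x,1]<60 else "." for x in range(130,420,3)))
```

```text
tcp [ 569.3 -188.3  257.2] zyaw 83.0 j6 -1.88 | turn -0.2 shift [-2.8 -4.9  2.5] f [-0.2  0.8 -0.4] op 0.401
[ 227  142  103   17 1526] [277.84076016 150.60943644] [ 524.91923053 -178.65031451  140.        ]
[410 216  31  18 138] [429.76811594 224.00724638] [609.05589832 -40.53735579 140.        ]
[220 229  20  16 214] [231.72897196 238.1682243 ] [ 597.98283358 -229.58078804  140.        ]
[310 229  19  16 203] [316.95566502 238.26108374] [ 607.4957187  -152.75622935  140.        ]
[345 230  87  15 378] [393.12169312 241.18518519] [620.84521724 -79.69710246 140.        ]
[131 241  73   4 193] [164.29533679 243.10880829] [ 596.12957599 -295.14992202  140.        ]
100 .............g........................................................................ggggggggggg
106 ...............ggwwwwwwwwwwwwwwwwwwwwwwwwwwwwwwwwggwwwwwwwwwwwwgggwwwwwwwwwwwwwwwwww...gggggggggg
112 ..........gg...gwwwwwwwwwwwwwwwwwwwwwwwwwwwwwwwwwwwwwwwwwwwwwwwwgwwwwwwwwwwwwgwwwwww...wggggggggg
118 ...............gwwwwwwwwwwwwwwwwwwwwgggggggggggggggggggggggggggggggwwwwwwwwwwwwwwwww.gggggggggggg
124 ...............g
[... 1625 characters left out ...]
.......wwg..ggwwwwwwwwwwwwwwwwwwwwwwwwwwwwwgwwwwwgwggwg........g..g......gw.gggggggggggg
226 ................ww...wwwwwwwgwwggwggggggwggwwggwggggggggggggggg............ggg....gg.gggggggg#ggg
232 ................wwg........ggggggg###.........gggggg........###..gggggg..........gwg#ggggg#gg##gg
238 ................ww.........ggggg#####.........gggggg........######ggggg........g.ggg#ggggggggg#g#
244 .########################..ggg#######.........gggggg........#######gggg.#########################
250 #########################..gg########.........gggggg........########ggg.#########################
256 #######################....##########.........gggggg........##########..#.#######################
```

Run:
```python
from h import *
import pickle
c=pickle.load(open("w10.pkl","rb"));im=c["pixels"]
g=im.max(axis=2)
e=[]
for r in(149,151,153):
    k=np.where(g[r,200:350]<60)[0]+200;e.append((cast(c,k[0]-.5,r,138,True),cast(c,k[-1]+.5,r,138,True)))
for a,b in e:print(np.round(a,1),np.round(b,1),np.round((a+b)/2,1),np.hypot(*(a-b)[:2]),np.degrees(np.arctan2(-(b-a)[0],(b-a)[1])))
for r in(150,175,185):print("plate",r,np.round((cast(c,177.5,r,98,True)),1),np.round(cast(c,377.5,r,98,True),1))
a=np.radians(-7);hx=np.array([np.cos(a),np.sin(a)]);hy=np.array([-np.sin(a),np.cos(a)])
for H in((524.9,-178.7),(525,-182.7)):
  for s,n in((90,"L"),(-90,"R")):
    q=np.array(H)+68*hx+s*hy
    print(n,q.round(1),[proj(c,[*(q+dx*hx),144],True).round(1).tolist() for dx in(-17,0)])
print("right stud rows");
for r in range(200,232,4):print(r,im[r,176:206].sum(axis=1).tolist() if 0 else (im[r,172:208].mean(axis=1)).astype(int).tolist())
print("left stud")
for r in range(200,232,4):print(r,(im[r,340:384].mean(axis=1)).astype(int).tolist())
```

```text
[ 518.  -222.2  138. ] [ 528.6 -135.1  138. ] [ 523.3 -178.7  138. ] 87.78617982357223 -6.925800417359979
[ 519.7 -222.5  138. ] [ 530.4 -134.4  138. ] [ 525.1 -178.4  138. ] 88.7389073252418 -6.9185352886221185
[ 521.6 -221.9  138. ] [ 532.1 -135.4  138. ] [ 526.8 -178.6  138. ] 87.06408372046575 -6.921280427436621
plate 150 [ 514.  -278.4   98. ] [538.3 -78.3  98. ]
plate 175 [ 539.2 -282.8   98. ] [564. -80.  98.]
plate 185 [ 549.5 -284.7   98. ] [574.4 -80.7  98. ]
L [603.4 -97.7] [[377.8, 209.7], [376.3, 227.7]]
R [ 581.4 -276.3] [[176.9, 209.7], [178.4, 227.8]]
L [ 603.5 -101.7] [[373.7, 210.4], [372.1, 228.4]]
R [ 581.5 -280.3] [[172.8, 210.3], [174.3, 228.3]]
right stud rows
200 [193, 193, 193, 187, 162, 153, 183, 215, 222, 221, 221, 222, 220, 213, 207, 205, 205, 204, 203, 204, 204, 205, 204, 204, 205, 205, 204, 203, 204, 210, 219, 224, 224, 223, 223, 223]
204 [193, 194, 191, 187, 172, 154, 167, 199, 215, 205, 179, 158, 148, 147, 145, 150, 163, 180, 189, 190, 189, 194, 195, 199, 201, 200, 200, 200, 200, 206, 210, 216, 219, 219, 220, 220]
208 [193, 194, 184, 153, 135, 127, 109
[... 2136 characters left out ...]
2, 183, 205, 213, 218, 220, 220, 214, 193, 136]
220 [136, 136, 137, 137, 135, 136, 137, 136, 135, 135, 136, 136, 136, 135, 135, 134, 132, 136, 141, 143, 122, 123, 133, 136, 124, 101, 80, 74, 75, 74, 78, 81, 105, 135, 170, 195, 210, 215, 220, 221, 216, 205, 173, 117]
224 [136, 135, 136, 134, 136, 134, 135, 133, 135, 135, 135, 132, 134, 135, 144, 162, 176, 191, 196, 185, 173, 158, 141, 132, 114, 89, 74, 73, 76, 74, 78, 93, 121, 155, 185, 207, 215, 217, 221, 219, 211, 188, 142, 87]
228 [132, 130, 131, 130, 134, 133, 131, 133, 132, 132, 140, 165, 192, 204, 208, 212, 211, 212, 210, 210, 211, 212, 208, 188, 131, 84, 72, 75, 75, 77, 84, 108, 140, 171, 199, 210, 217, 220, 221, 211, 177, 117, 70, 57]
```

Run:
```python
from h import *
import pickle
c=pickle.load(open("w10.pkl","rb"))
for n,pts in(("R",((180.6,212),(180.1,220),(179.7,228))),("L",((377.6,212),(378.0,220),(376.5,228)))):
    w=[cast(c,*p,144,True) for p in pts];print(n,np.round(w,1).tolist(),np.degrees(np.arctan2(*(w[2]-w[0])[1::-1])))
plan(581.7,-274.5,200,83)
```

```text
R [[567.1, -271.2, 144.0], [574.3, -273.2, 144.0], [581.8, -275.1, 144.0]] -14.908981536836539
L [[588.6, -95.9, 144.0], [596.2, -95.8, 144.0], [603.7, -97.4, 144.0]] -5.830087695163534
tcp [ 569.1 -188.4  257.4] zyaw 83.0 j6 -1.88 | turn -0.0 shift [ 57.4 -23.  -84. ] f [ 0.2  0.3 -0.4] op 0.399
```

Request:
apply_moves --pt "0.6 10 -8 -28 4" --pt "0.6 10 -8 -28 0" --pt "0.6 10 -8 -28 0" --pt "0.6 30 0 0 0" --pt "0.6 30 0 0 0" --pt "0.6 0 0 0 0" --pt "0.6 0 0 0 0"

```text
t: 42.0
eef_pos: [579.2, -275.3, 168.4]
tcp_rot: [0.754, 1.571, 2.132]
ft_force: [0.1, -0.1, -0.3]
opening: 0.402
```

Run:
```python
from h import *
import pickle
plan(581.5,-275.3,128,79)
c=cam("wrist");im=c["pixels"];pickle.dump(c,open("w11.pkl","wb"))
print(proj(c,[581.5,-275.3,144],True),proj(c,[568,-273,144],True))
for r in range(200,244,6):print(r,im[r,235:315:2].mean(axis=1).astype(int).tolist())
```

```text
tcp [ 579.2 -275.3  168.4] zyaw 79.0 j6 -1.93 | turn -0.0 shift [40.4 -2.3  0.5] f [ 0.1 -0.1 -0.3] op 0.402
[273.12343875 243.2743666 ] [272.5595647  221.62216653]
200 [177, 179, 179, 179, 179, 180, 151, 120, 119, 164, 205, 207, 208, 207, 208, 201, 187, 187, 187, 187, 187, 188, 188, 190, 189, 189, 190, 208, 209, 211, 211, 211, 211, 211, 210, 210, 210, 212, 211, 211]
206 [168, 178, 178, 178, 179, 180, 181, 138, 123, 144, 199, 201, 200, 201, 199, 181, 180, 176, 169, 172, 175, 178, 182, 183, 184, 184, 188, 197, 207, 206, 208, 207, 208, 207, 208, 208, 207, 208, 210, 207]
212 [157, 179, 178, 179, 180, 174, 123, 147, 128, 128, 192, 204, 203, 185, 168, 140, 69, 69, 85, 92, 98, 106, 119, 150, 179, 188, 199, 209, 210, 210, 209, 209, 210, 210, 209, 208, 209, 208, 211, 210]
218 [120, 163, 145, 124, 144, 180, 151, 121, 124, 125, 180, 202, 177, 203, 207, 150, 108, 149, 166, 167, 171, 172, 163, 153, 196, 197, 207, 210, 209, 210, 209, 210, 209, 209, 208, 209, 208, 208, 206, 207]
224 [115, 117, 115, 116, 116, 161, 179, 144, 123, 122, 121, 124, 121, 108, 121, 108, 138, 181, 197, 204, 208, 203, 186, 164, 166, 184, 197, 207, 207, 209, 209, 208, 209, 210, 209, 209, 210, 210, 210, 210]
230 [5, 44, 85, 115, 117, 116, 117, 118, 123, 125, 125, 127, 129, 129, 125, 108, 144, 186, 200, 205, 208, 201, 183, 167, 197, 203, 207, 208, 209, 208, 208, 209, 208, 209, 209, 209, 206, 153, 97, 6]
236 [9, 13, 41, 111, 117, 117, 117, 119, 122, 127, 119, 123, 126, 129, 123, 109, 151, 189, 202, 206, 208, 183, 130, 154, 200, 203, 205, 205, 203, 205, 205, 205, 205, 205, 204, 205, 200, 83, 8, 10]
242 [16, 15, 42, 110, 105, 101, 99, 102, 107, 108, 105, 153, 192, 195, 182, 121, 154, 186, 179, 156, 124, 98, 77, 124, 142, 137, 129, 100, 87, 87, 91, 100, 114, 121, 113, 123, 123, 42, 9, 11]
```

The wing is centred at column 273.5 between the fingers and aligned. Descend, grip, push in and watch the force.

Request:
apply_moves --pt "0.6 15 -2 0 0" --pt "0.6 15 0 0 0" --pt "0.6 10 0 0 0" --pt "0.6 0 0 0 0" --pt "1 0 0 0 0" --pt "1 0 0 0 0" --pt "1 0 0 0 0" --pt "1 0 0 0 0" --pt "1 0 0 0 0"

```text
t: 42.95
eef_pos: [581.5, -276.6, 128.1]
tcp_rot: [-2.413, 1.569, -1.034]
ft_force: [-1.8, -4.8, 1.0]
opening: 0.103
```

Request:
apply_moves --pt "1 3 0 0 0" --pt "1 3 0 0 0" --pt "1 2 0 0 0" --pt "1 2 0 0 0" --pt "1 0 0 0 0" --pt "1 0 0 0 0"

```text
t: 43.55
eef_pos: [581.5, -276.6, 118.6]
tcp_rot: [-2.286, 1.569, -0.908]
ft_force: [-2.4, -4.1, 7.2]
opening: 0.099
```

Run:
```python
from h import *
plan(581.5,-275.3,118,79);print(pose()[2]["moment"])
```

```text
tcp [ 581.5 -276.6  118.6] zyaw 79.0 j6 -1.92 | turn -0.0 shift [0.6 0.3 1.3] f [-2.4 -4.1  7.2] op 0.099
[-0.88915473  0.6073302  -0.0199289 ]
```

Request:
apply_moves --pt "1 0.8 -0.5 1 0" --pt "1 0 0 0 0" --pt "1 0 0 0 6" --pt "1 0 0 0 6" --pt "1 0 0 0 4" --pt "1 0 0 0 0"

```text
t: 44.15
eef_pos: [581.7, -276.5, 117.8]
tcp_rot: [-2.469, 1.568, -1.372]
ft_force: [-6.4, -9.4, 8.2]
opening: 0.098
```

Run:
```python
from h import *
plan(581.5,-275.3,118,-7,True);print(pose()[2]["moment"])
```

```text
tcp [ 581.7 -276.5  117.8] zyaw 62.9 j6 -1.64 | turn 69.9 shift [-0.2  1.2 -0.4] f [-6.4 -9.4  8.2] op 0.098
[-1.73667814  1.16338407 -0.0307683 ]
```

Request:
apply_moves --pt "1 0 -0.5 -2 0" --pt "1 0 0 0 0" --pt "1 0 0 0 7" --pt "1 0 0 0 7" --pt "1 0 0 0 0"

```text
t: 44.65
eef_pos: [581.6, -276.8, 117.7]
tcp_rot: [-1.121, 1.57, -0.27]
ft_force: [-2.7, -0.5, 7.6]
opening: 0.102
```

Run:
```python
from h import *
plan(581.5,-276.5,117.5,-7,True);print(pose()[2]["moment"])
```

```text
tcp [ 581.6 -276.8  117.7] zyaw 48.8 j6 -1.40 | turn 55.8 shift [ 0.2  0.3 -0.2] f [-2.7 -0.5  7.6] op 0.102
[ 0.07301796  0.51481187 -0.04658644]
```

Request:
apply_moves --pt "1 0 0 0 8" --pt "1 0 0 0 8" --pt "1 0 0 0 8" --pt "1 0 0 0 8" --pt "1 0 0 0 0"

```text
t: 45.15
eef_pos: [581.7, -276.8, 117.7]
tcp_rot: [-0.538, 1.57, -0.246]
ft_force: [-1.1, -0.5, 7.9]
opening: 0.101
```

Request:
apply_moves --pt "1 0 0 0 8" --pt "1 0 0 0 8" --pt "1 0 0 0 8" --pt "1 0 0 0 0" --pt "1 0 0 0 0"

```text
t: 45.65
eef_pos: [581.8, -277.0, 117.7]
tcp_rot: [-0.326, 1.57, -0.449]
ft_force: [-2.5, 0.0, 7.3]
opening: 0.102
```

Run:
```python
from h import *
plan(581.5,-276.5,117.5,-7,True);print(pose()[2]["moment"])
```

```text
tcp [ 581.8 -277.   117.7] zyaw -7.0 j6 -0.42 | turn -0.0 shift [ 0.2  0.4 -0.3] f [-2.5  0.   7.3] op 0.102
[-0.19824374  0.3690194  -0.06994525]
```

The right stud turned 90° with only about 8 N of spring force and negligible twist. Release, rise, and turn back for the left one.

Request:
apply_moves --pt "0.6 0 0 0 0" --pt "0.6 0 0 0 0" --pt "0.6 0 0 0 0" --pt "0.6 0 0 0 0" --pt "0.6 -30 0 0 0" --pt "0.6 -40 0 0 0" --pt "0.6 -40 0 0 -8.2" --pt "0.6 -30 0 0 -8.2" --pt "0.6 0 0 0 -8.2" --pt "0.6 0 0 0 -8.2"

```text
t: 46.65
eef_pos: [581.7, -276.9, 257.9]
tcp_rot: [-0.911, 1.569, -0.455]
ft_force: [0.1, -0.2, 0.1]
opening: 0.402
```

Request:
apply_moves --pt "0.6 0 0 0 -8.2" --pt "0.6 0 0 0 -8.2" --pt "0.6 0 0 0 -8.2" --pt "0.6 0 0 0 -8.2" --pt "0.6 0 0 0 -8.2" --pt "0.6 0 0 0 -8.2" --pt "0.6 0 0 0 -8" --pt "0.6 0 0 45 0" --pt "0.6 0 0 45 0" --pt "0.6 0 0 0 0"

```text
t: 47.65
eef_pos: [592.8, -183.3, 256.9]
tcp_rot: [0.293, 1.57, 1.745]
ft_force: [0.4, 0.5, -0.8]
opening: 0.399
```

Run:
```python
from h import *
import pickle
plan(603.6,-98.3,128,83)
c=cam("wrist");im=c["pixels"];pickle.dump(c,open("w12.pkl","wb"))
a=np.radians(-7);hx=np.array([np.cos(a),np.sin(a)]);hy=np.array([-np.sin(a),np.cos(a)])
q=np.array([581.7,-276.9])
for z in(136,144):print(z,[proj(c,[*(q+i*hx+j*hy),z],True).round(1).tolist() for i,j in((-5,-17),(-5,17),(5,17),(5,-17))])
for r in range(198,240,3):print(r,im[r,150:220:2].mean(axis=1).astype(int).tolist())
```

```text
tcp [ 592.8 -183.3  256.9] zyaw 83.2 j6 -1.86 | turn 0.2 shift [129.   -0.4  85.5] f [ 0.4  0.5 -0.8] op 0.399
136 [[152.6, 196.3], [187.3, 196.2], [188.0, 206.9], [153.5, 206.7]]
144 [[149.5, 198.3], [185.0, 198.2], [185.7, 209.2], [150.5, 209.0]]
198 [116, 112, 133, 196, 205, 206, 205, 205, 204, 206, 205, 206, 207, 208, 206, 207, 207, 206, 200, 158, 133, 132, 198, 223, 223, 222, 222, 222, 223, 222, 222, 222, 222, 221, 221]
201 [125, 122, 145, 210, 221, 220, 220, 221, 222, 222, 222, 222, 224, 223, 223, 225, 224, 224, 213, 167, 128, 178, 219, 222, 222, 223, 222, 222, 223, 222, 222, 222, 222, 222, 222]
204 [127, 123, 130, 182, 201, 198, 200, 204, 206, 207, 207, 209, 210, 211, 209, 213, 211, 213, 205, 168, 199, 221, 219, 218, 219, 218, 217, 219, 219, 219, 219, 218, 217, 217, 218]
207 [116, 115, 115, 116, 113, 113, 114, 113, 114, 116, 121, 136, 148, 161, 191, 205, 206, 208, 205, 216, 219, 216, 218, 219, 220, 218, 217, 221, 221, 221, 218, 221, 222, 224, 222]
210 [113, 116, 116, 118, 120, 122, 123, 126, 126, 128, 131, 130, 132, 130, 117, 115, 119, 119, 112, 110, 113, 115, 118, 119, 107, 8
[... 951 characters left out ...]
203, 202, 204, 197, 153, 143, 143, 143, 142, 142, 143, 143, 132, 115, 116, 119, 119, 113, 169, 186, 185, 187, 189, 135, 93, 121, 143, 152, 152, 148, 145, 137, 127]
231 [201, 200, 201, 202, 200, 171, 138, 137, 138, 137, 137, 138, 139, 138, 130, 113, 115, 120, 118, 112, 147, 184, 187, 187, 189, 142, 90, 120, 140, 150, 152, 151, 145, 139, 128]
234 [199, 198, 198, 199, 199, 185, 141, 136, 137, 135, 135, 133, 134, 133, 127, 115, 115, 120, 119, 115, 159, 183, 185, 186, 190, 152, 89, 115, 139, 150, 152, 152, 146, 139, 128]
237 [196, 195, 194, 194, 194, 189, 143, 126, 128, 127, 126, 127, 129, 126, 125, 116, 115, 119, 119, 117, 172, 185, 185, 186, 191, 159, 88, 113, 138, 151, 154, 151, 147, 141, 130]
```

The right wing's top now spans columns 154–188 at rows 197–206. That matches height 136 (caught about 8 mm in) and an orientation across the hood, so it is locked. Now the left stud.

Request:
apply_moves --pt "0.6 10 0 42 0" --pt "0.6 10 0 43 0" --pt "0.6 35 0 0 0" --pt "0.6 35 0 0 0" --pt "0.6 0 0 0 0" --pt "0.6 0 0 0 0"

```text
t: 48.3
eef_pos: [603.1, -104.0, 167.3]
tcp_rot: [1.414, 1.57, 2.861]
ft_force: [0.0, -0.5, 0.4]
opening: 0.405
```

Run:
```python
from h import *
import pickle
plan(603.6,-98.3,128,83)
c=cam("wrist");im=c["pixels"];pickle.dump(c,open("w13.pkl","wb"))
print(proj(c,[603.6,-98.3,144],True),proj(c,[603.6-16.9,-98.3+2,144],True))
for r in range(200,244,6):print(r,im[r,235:315:2].mean(axis=1).astype(int).tolist())
```

```text
tcp [ 603.1 -104.   167.3] zyaw 83.0 j6 -1.73 | turn -0.0 shift [39.3  0.2  5.7] f [ 0.  -0.5  0.4] op 0.405
[281.87597713 239.91153018] [281.92445156 212.48417573]
200 [227, 229, 228, 228, 228, 228, 228, 228, 228, 228, 228, 228, 227, 227, 226, 227, 228, 227, 227, 226, 213, 209, 210, 209, 209, 208, 209, 207, 209, 207, 207, 208, 212, 204, 202, 201, 202, 201, 202, 192]
206 [225, 225, 225, 225, 225, 225, 224, 225, 224, 224, 224, 224, 224, 225, 222, 223, 224, 223, 221, 213, 196, 133, 75, 85, 98, 107, 117, 147, 195, 205, 203, 213, 218, 202, 201, 203, 203, 202, 203, 188]
212 [229, 228, 228, 229, 229, 225, 174, 154, 179, 163, 148, 167, 225, 226, 228, 225, 223, 214, 218, 228, 204, 92, 82, 112, 124, 127, 127, 135, 157, 193, 213, 223, 220, 204, 203, 203, 203, 203, 203, 181]
218 [148, 146, 144, 146, 145, 144, 147, 146, 146, 146, 145, 146, 202, 227, 220, 204, 171, 213, 215, 139, 111, 123, 176, 212, 222, 226, 228, 225, 212, 203, 219, 221, 215, 203, 203, 203, 204, 205, 205, 179]
224 [153, 154, 152, 153, 153, 153, 152, 153, 151, 153, 151, 151, 152, 152, 150, 150, 150, 144, 149, 153, 124, 129, 185, 219, 225, 230, 231, 223, 207, 203, 223, 228, 215, 199, 205, 204, 203, 204, 205, 173]
230 [9, 62, 115, 149, 151, 152, 151, 152, 152, 151, 152, 151, 151, 151, 150, 153, 151, 152, 154, 150, 118, 139, 194, 222, 226, 229, 215, 156, 172, 213, 226, 228, 217, 203, 204, 205, 202, 156, 103, 9]
236 [13, 10, 56, 142, 149, 149, 148, 149, 147, 149, 147, 148, 149, 149, 148, 158, 182, 216, 219, 172, 112, 140, 167, 169, 158, 150, 137, 116, 180, 224, 225, 225, 209, 200, 202, 202, 200, 86, 8, 10]
242 [15, 20, 38, 97, 109, 116, 133, 147, 150, 115, 129, 134, 112, 101, 182, 194, 190, 192, 194, 189, 123, 139, 154, 158, 155, 147, 128, 112, 187, 199, 199, 200, 201, 202, 200, 200, 192, 77, 8, 17]
```

Request:
apply_moves --pt "0.6 0 0 6 0" --pt "0.6 15 0 0 0" --pt "0.6 15 0 0 0" --pt "0.6 9 0 0 0" --pt "0.6 0 0 0 0" --pt "1 0 0 0 0" --pt "1 0 0 0 0" --pt "1 0 0 0 0" --pt "1 0 0 0 0" --pt "1 0 0 0 0"

```text
t: 49.35
eef_pos: [603.8, -98.0, 128.3]
tcp_rot: [-2.482, 1.569, -1.033]
ft_force: [-1.2, -5.1, 1.4]
opening: 0.105
```

Request:
apply_moves --pt "1 3 0 0 0" --pt "1 3 0 0 0" --pt "1 2 0 0 0" --pt "1 2 0 0 0" --pt "1 0 0 0 0" --pt "1 0 0 0 0"

```text
t: 49.95
eef_pos: [603.9, -98.0, 118.8]
tcp_rot: [-2.28, 1.569, -0.831]
ft_force: [-2.6, -4.9, 8.2]
opening: 0.098
```

Run:
```python
from h import *
plan(603.6,-98.3,117.7,83);print(pose()[2]["moment"])
```

```text
tcp [603.9 -98.  118.8] zyaw 83.0 j6 -1.72 | turn -0.0 shift [ 1.1  0.2 -0.3] f [-2.6 -4.9  8.2] op 0.098
[-9.08295530e-01  5.19633380e-01  5.10114677e-04]
```

Request:
apply_moves --pt "1 1 0 -1.3 0" --pt "1 0 0 0 0" --pt "1 0 0 0 6" --pt "1 0 0 0 6" --pt "1 0 0 0 6" --pt "1 0 0 0 6" --pt "1 0 0 0 0"

```text
t: 50.65
eef_pos: [603.8, -98.2, 117.9]
tcp_rot: [-0.887, 1.569, 0.139]
ft_force: [-0.2, 2.6, 7.6]
opening: 0.106
```

Run:
```python
from h import *
plan(603.6,-98.3,117.7,-7,True);print(pose()[2]["moment"])
```

```text
tcp [603.8 -98.2 117.9] zyaw 58.8 j6 -1.30 | turn 65.8 shift [ 0.2 -0.1 -0.2] f [-0.2  2.6  7.6] op 0.106
[0.53140878 0.23032067 0.01566901]
```

Request:
apply_moves --pt "1 0 0 0 8.3" --pt "1 0 0 0 8.3" --pt "1 0 0 0 8.3" --pt "1 0 0 0 8.3" --pt "1 0 0 0 0"

```text
t: 51.15
eef_pos: [603.9, -98.2, 117.9]
tcp_rot: [-0.352, 1.569, 0.093]
ft_force: [-1.0, 3.8, 7.5]
opening: 0.099
```

Request:
apply_moves --pt "1 0 0 0 8.3" --pt "1 0 0 0 8.3" --pt "1 0 0 0 8.3" --pt "1 0 0 0 8.3" --pt "1 0 0 0 0" --pt "1 0 0 0 0"

```text
t: 51.75
eef_pos: [604.0, -98.2, 118.0]
tcp_rot: [0.207, 1.569, 0.078]
ft_force: [-0.9, 2.2, 8.0]
opening: 0.105
```

Run:
```python
from h import *
plan(603.6,-98.3,117.7,-7,True);print(pose()[2]["moment"])
```

```text
tcp [604.  -98.2 118. ] zyaw -7.4 j6 -0.14 | turn -0.4 shift [ 0.3 -0.1 -0.4] f [-0.9  2.2  8. ] op 0.105
[ 0.46198474  0.22496881 -0.07002478]
```

Request:
apply_moves --pt "0.6 0 0 0 0" --pt "0.6 0 0 0 0" --pt "0.6 0 0 0 0" --pt "0.6 0 0 0 0" --pt "0.6 -30 0 0 0" --pt "0.6 -40 0 0 0" --pt "0.6 -40 0 0 -8.2" --pt "0.6 -30 0 0 -8.2" --pt "0.6 0 0 0 -8.2" --pt "0.6 0 0 0 -8.2"

```text
t: 52.75
eef_pos: [603.6, -98.5, 257.9]
tcp_rot: [-0.672, 1.569, -0.222]
ft_force: [-0.5, 0.1, 0.6]
opening: 0.4
```

Request:
apply_moves --pt "0.6 0 0 0 -8.2" --pt "0.6 0 0 0 -8.2" --pt "0.6 0 0 0 -8.2" --pt "0.6 0 0 0 -8.2" --pt "0.6 0 0 0 -8.2" --pt "0.6 0 0 0 -8.2" --pt "0.6 0 0 0 -8" --pt "0.6 0 0 -45 0" --pt "0.6 0 0 -45 0" --pt "0.6 0 0 0 0"

```text
t: 53.75
eef_pos: [591.2, -191.9, 256.4]
tcp_rot: [2.732, 1.57, -2.113]
ft_force: [-0.4, -0.5, -0.3]
opening: 0.401
```

Run:
```python
from h import *
import pickle
plan(603.6,-98.3,128,83)
c=cam("wrist");im=c["pixels"];pickle.dump(c,open("w14.pkl","wb"))
a=np.radians(-7);hx=np.array([np.cos(a),np.sin(a)]);hy=np.array([-np.sin(a),np.cos(a)])
for q in((603.9,-98.2),(581.7,-276.9)):
  q=np.array(q);u0=int(proj(c,[*q,136],True)[0])-34;r0=int(proj(c,[*q,136],True)[1])-12
  for z in(136,144):print(z,[proj(c,[*(q+i*hx+j*hy),z],True).round(1).tolist() for i,j in((-5,-17),(-5,17),(5,17),(5,-17))])
  for r in range(r0,r0+26,3):print(r,u0,im[r,u0:u0+68:2].mean(axis=1).astype(int).tolist())
```

```text
tcp [ 591.2 -191.9  256.4] zyaw 82.4 j6 -1.86 | turn -0.6 shift [128.4  -1.   94.5] f [-0.4 -0.5 -0.3] op 0.401
136 [[359.1, 196.6], [394.0, 196.4], [393.2, 206.9], [358.5, 207.3]]
144 [[361.4, 198.6], [397.0, 198.4], [396.2, 209.1], [360.7, 209.6]]
189 342 [217, 218, 217, 217, 217, 210, 192, 154, 119, 114, 139, 126, 160, 192, 195, 197, 194, 198, 207, 196, 194, 194, 177, 76, 56, 58, 58, 55, 58, 59, 59, 59, 56, 74]
192 342 [214, 214, 215, 210, 192, 140, 127, 101, 83, 93, 89, 97, 112, 112, 114, 114, 113, 115, 116, 119, 120, 124, 126, 71, 58, 56, 57, 58, 57, 58, 57, 58, 57, 77]
195 342 [184, 158, 136, 132, 133, 134, 116, 72, 66, 72, 88, 99, 100, 100, 101, 101, 102, 103, 106, 105, 105, 105, 107, 108, 103, 81, 60, 58, 58, 56, 56, 58, 57, 74]
198 342 [133, 135, 135, 134, 135, 134, 116, 76, 71, 87, 153, 196, 202, 203, 206, 207, 206, 209, 208, 209, 209, 210, 210, 210, 211, 210, 145, 57, 57, 56, 56, 54, 58, 69]
201 342 [135, 134, 136, 137, 136, 135, 134, 110, 78, 101, 171, 212, 215, 215, 217, 218, 218, 218, 220, 221, 222, 223, 224, 225, 226, 228, 162, 55, 56, 56, 58, 57, 61, 83]
204 342 [130,
[... 1672 characters left out ...]
3, 123, 123, 124, 125, 124, 121, 123, 121, 121, 145, 189, 197, 195, 196, 196, 198, 198, 198, 199, 198, 198, 200, 200, 201, 200, 192, 179, 213, 217, 217, 219, 217, 218]
209 145 [118, 118, 114, 115, 115, 114, 114, 115, 114, 113, 113, 111, 110, 112, 110, 112, 113, 114, 123, 132, 146, 180, 185, 189, 190, 192, 199, 205, 203, 204, 203, 201, 200, 201]
212 145 [112, 112, 114, 111, 110, 110, 114, 113, 113, 118, 120, 123, 123, 124, 126, 126, 130, 128, 131, 130, 118, 110, 116, 117, 114, 108, 112, 112, 113, 117, 119, 111, 78, 93]
215 145 [123, 123, 124, 124, 125, 126, 128, 126, 129, 129, 127, 128, 129, 127, 129, 128, 127, 128, 129, 127, 121, 111, 115, 119, 118, 110, 111, 116, 115, 117, 121, 117, 83, 96]
```

Both wings lie across the hood at the caught height, columns 362–394 (left) and 165–199 (right), rows about 197–206. Now a final numeric check of tubes, jar and tin.

Run:
```python
from h import *
import pickle
t0=pickle.load(open("top0.pkl","rb"));d=cam("top");im=d["pixels"]
hsv=cv2.cvtColor(im,cv2.COLOR_RGB2HSV)
m=((hsv[...,0]>20)&(hsv[...,0]<32)&(hsv[...,1]>185)&(hsv[...,2]>120)).astype(np.uint8)
m=cv2.morphologyEx(m,cv2.MORPH_CLOSE,np.ones((15,3),np.uint8))
n,l,st,ce=cv2.connectedComponentsWithStats(m)
for q in st[1:]:
    if q[4]>60 and q[0]<230 and q[2]<20:
        a=cast(d,*[np.mean(np.where(l==list(st[:,0]).index(q[0]))[1]),q[1]],52);b=cast(d,q[0]+q[2]/2,q[1]+q[3],52)
        ys,xs=np.where((l>0)&(np.arange(560)[None]>=q[0])&(np.arange(560)[None]<q[0]+q[2])&(np.arange(420)[:,None]>=q[1])&(np.arange(420)[:,None]<q[1]+q[3]))
        top=cast(d,xs[ys<=ys.min()+3].mean(),ys.min()-.5,56);bot=cast(d,xs[ys>=ys.max()-3].mean(),ys.max()+.5,56)
        print(q,np.round(top,1),np.round(bot,1),"mid",np.round((top+bot)/2,1),"len",np.hypot(*(top-bot)[:2]))
print("rest rows",rest(0,56),rest(0,-56))
for nm,u0,v0,u1,v1 in(("tin",228,142,256,170),("jar",270,138,294,164)):
    print(nm,np.abs(im[v0:v1,u0:u1].astype(int)-t0["pixels"][v0:v1,u0:u1]).mean())
s=status.state();print(s["t"],np.round(s["ft_force"],1))
```

```text
[176 155   5  29 106] [746.9 316.1  56. ] [669.3 314.6  56. ] mid [708.1 315.3  56. ] len 77.58556492063809
[129 156   9 148 487] [743.7 427.8  56. ] [364.9 416.7  56. ] mid [554.3 422.2  56. ] len 378.989766136103
[174 238   5  66 249] [529.5 310.1  56. ] [366.4 304.9  56. ] mid [447.9 307.5  56. ] len 163.18419077260174
rest rows [553.43638823 420.47816644] [556.56361177 308.52183356]
tin 28.01828231292517
jar 26.923076923076923
53.85 [-0.5  0.2  0.4]
```

Run:
```python
from h import *
import pickle
t0=pickle.load(open("top0.pkl","rb"))["pixels"];im=cam("top")["pixels"]
for p in(t0,im):
    h=cv2.cvtColor(p,cv2.COLOR_RGB2HSV)[130:180,215:310]
    m=((h[...,1]<90)&(h[...,2]>110)).astype(np.uint8);n,l,st,ce=cv2.connectedComponentsWithStats(m)
    print([(s.tolist(),c.round(1).tolist()) for s,c in zip(st[1:],ce[1:]) if s[4]>30])
```

```text
[([60, 12, 14, 14, 163], [66.5, 18.7]), ([17, 17, 19, 20, 293], [26.0, 26.1])]
[([60, 11, 14, 16, 178], [66.5, 18.7]), ([16, 16, 20, 22, 328], [25.9, 26.0])]
```

The jar and tin have not moved (the earlier difference was lighting only). Handing in.

```bash
python3 -c "
from cell import env
print(env.job_done())"
```

```text
the job is handed in; nothing more can be done
None
```

The job is done and handed in at about 54 s of robot time, with all checks good by my own measurements; the hand-in gives no verdict.

- **Brass tubes:** two were in the caddy (A and C; the middle storage tube was empty). Each was drawn out in three pulls and laid in an outer row of the V-rest. The last top view puts their middles at (554, 422) and (557, ~310) mm. The row centres are (553, 420) and (557, 309), so both are within about 2 mm.
- **Dust hood:** it is fully home. A fingertip press on the handle met stiff contact at TCP height 151.3 mm, against 151 mm for a seated hood, and did not give up to 40 N. It needed small sideways corrections on the way down, with side forces up to about 21 N. The grip also slipped a few millimetres on the handle as the hood bottomed.
- **Wing studs:** each was pushed in about 10 mm, then turned clockwise with almost no twisting resistance (under 0.1 N m). In the last wrist image both wings lie across the hood and sit about 8 mm down, as caught studs should. The right one may be about 2.5° past square, still within its stop.
- **Paint jar and tin:** not moved. A raw image difference flagged them, but their outlines match to 0.1 pixel, so only the light had changed.
- **Limit of the last checks:** the 16 viewed pictures were used up before the hood went in. From there I relied on pixel values and force readings instead of looking at images.

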